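# Show the next tube to the inspection camera

### The arm

A 6-joint arm with a two-finger parallel gripper is mounted at the origin on a cart in front of the work surface, level with it; the furniture and walls round the work are solid. World frame = base frame: x ahead of the robot, y to its left, z up, the work surface at z = 0. Lengths are in mm, angles in rad, forces in N, time in s.
With the tool pointing down it reaches from about 275 to 1000 mm from the base axis. Payload 8.4 kg.
Tool frame: the origin (TCP) lies at the very end of the fingers, on their centre line; the grasp point (between the pads) lies 19 mm behind it; z points along the fingers, y is the direction in which the jaws open and shut (so a half turn about z gives the same grasp; the last joint's range is limited). The gripper opens to 85 mm and grips with 20 to 120 N. Pads are 22 mm wide; open, the fingers measure 114 mm over their backs; the gripper's body (76 mm by 85 mm) begins 54 mm behind the grasp point. The pads swing forward as they close: fully open they stand 13 mm farther back than shut.
Start: joints at [1.17, 0.353, 1.633, -0, 1.155, -0.002], TCP at [242.694, 575.958, 231.281] pointing down, gripper open.
Joint ranges: [-2.63, 2.63], [-0.92, 2.1], [0.06, 2.66], [-1.3, 4.44], [0, 2.69], [-3.02, 3.02]. Speed limits (rad/s): [2.22, 2.22, 2.79, 3.14, 3.14, 3.14].

### API

Orientations are given as [roll, pitch, yaw] about the fixed x, y, z axes, in that order (R = Rz(yaw) Ry(pitch) Rx(roll)).
In Python, from rig import sense, grab_frame, sign_off, masks_of gives the robot as it stands. The module is installed in compiled form; this text tells all that it offers.
- The arm moves only by the shell command python3 -m inch 'ROWS' [FORCE]. ROWS is JSON, a list of rows, each an object of numbers: "gripper": the finger opening in m, from 0 to 0.0854; "tx", "ty", "tz": the shift along the tool's x, y, z in m; "spin": the turn about the tool's z in degrees. In form: [{"gripper": .., "tx": .., "ty": .., "tz": .., "spin": ..}, ...]. A call has exactly 8 rows; each row shifts and turns the commanded pose from where the row before left it, along the tool's axes as they then stand; what a row does not reach is not made up. A row lasts 1/10 s, in which the tool goes at most 50 mm and 8.59 degrees, less where a joint would pass 70% of its speed; a pose out of reach is approached as far as the arm can. A call is refused whole if a number of a shift passes 0.05 or a number of a turn 8.59, either way. A call with a gripper value outside its range is refused whole. The fingers move at their own pace and stop on an object; FORCE is the grip in N (left out, the last holds). Time passes only in rows, so rows that do not move let the fingers close, or fill a call up. It gives the time, the measured TCP pose, the force and the opening at its end, in the units of the state.
- sense(): the state, without advancing time (a new reading comes with each control period).
- grab_frame(name): name is "scene" or "top" or "wrist"; returns a dict with "pixels" (400x640x3 uint8, red, green, blue), "K" (3x3 intrinsics, pixels), "extrinsics" (4x4, takes a point from camera to world coordinates). Camera axes: x right, y down, z forward; pixel columns grow to the right and rows downward; lengths in mm; the calibration is good to about 2 mm. The wrist camera is an equidistant fisheye: a pixel r from the principal point sees the ray r / f radians off the axis. A picture is of the moment at which its call begins. There is no depth.
- sign_off(): hands the job in, once; it reports no verdict.
Trained networks look in the newest picture that a camera, given by its name, has taken for a name from the list of things; names that differ only in an ending like _2 or _b are one class to them, and where a whole thing is asked for, a point or a joint stands for the part that bears it (a point fixed in the world has none). Each returns a list of dicts, best first, with "conf" (0 to 1); they miss things now and then, are a little off and sometimes report something else, mostly with a low value. They report only what shows in the picture. A call takes as long as a camera call. They do not tell look-alikes from the thing itself.
- masks_of(camera, target): "pixels" (400x640 bool, what is visible of it) and "centre" ([row, column] in pixels, amid what is visible of it).
The state is a dict: "clock": time; "qpos": joint angles; "qvel": joint speeds; "joint_efforts": joint torques, N m; "eef_pos": TCP position; "tcp_rot": TCP orientation; "contact_force": force on the tool from outside, world axes, zero at the start; "wrist_torque": the same for the moment, N m; "opening": opening from 0.0 (shut) to 1.0 (fully open).
Only numpy, scipy, OpenCV 4.12 (cv2) and the standard library are available. Lean on these libraries where they do the work, as an engineer would, in place of code of your own. Each camera call takes 0.05 s, during which the arm holds its last target.

### The job

The tube parked in the single well beside the inspection camera has been checked: stand it tip down, fully home, in the empty well of the metal block that has the rubber collar round its mouth, and let it go. Then take the other tube of the same kind out of the block and hold it steady in the air for the camera, pointed tip towards the lens, the tube in line with the camera's line of sight and the tip about 8 cm from the lens face; finish while still holding it there. Leave the probe and the plug in their wells and the dish, pen and tweezers where they lie, and do not bump the camera.

Things in the scene. Friction and masses are not known exactly. Their poses are not given: they have to be found in the camera images.
- tube_checked: 15 ml centrifuge tube, 123 mm long over all: round body 16 mm diameter, running to a cone at the bottom, screw cap 22 mm diameter over the top 14 mm; about 20 g. Origin at the bottom tip, z axis up the tube to the cap. At the start it stands in the parking well beside the camera, tip 20 mm above the bench, in a well 45 mm deep, so 78 mm of it stands out.
- tube_next: 15 ml centrifuge tube, 123 mm long over all: round body 16 mm diameter, running to a cone at the bottom, screw cap 22 mm diameter over the top 14 mm; about 20 g. Origin at the bottom tip, z axis up the tube to the cap. At the start it stands in one of the four wells of the metal block (which one varies), tip 10 mm above the bench, 78 mm of it standing out.
- tube_next_top (a point): Centre of the cap's top on tube_next, 123 mm up its z axis from the tip.
- tube_block: Fixed aluminium block, 64 x 200 x 55 mm high; origin under its centre, long side along its y axis, z up. Four round wells in a row at y = -72, -24, 24 and 72 mm, 19 mm diameter with a small chamfer, 45 mm deep (floor 10 mm above the bench). The wells hold tube_next, the probe and the plug; the fourth is empty and has the collar round its mouth. Position and yaw vary.
- well_collar: Fixed dark rubber ring on the block's top round the mouth of the empty well: 34 mm outside, 25 mm inside diameter, 4 mm high. Origin at its centre on the block's top, 55 mm above the bench, on the axis of the empty well; a tube fully home there has its tip 45 mm below this point.
- inspection_camera: Fixed bench camera on a dark base plate 115 x 190 x 10 mm, whose middle lies 20 mm towards +y of the origin; origin on the bench below the head, -x axis is the side that the lens looks to. The parking well is a 46 mm square block 55 mm high on the plate, its 19 mm well centred at x = -20, y = +85 mm, mouth 65 mm and floor 20 mm above the bench. The grey head with its black lens is the tallest part, reaching 122 mm above the bench. Position and yaw vary.
- camera_lens: The camera's head with the round black lens (48 mm diameter). Origin at the centre of the lens face, 110 mm above the bench; its z axis is the line of sight, which leaves the lens towards the camera's -x side and slants up, 60 degrees above the level. A tube presented well has its tip 80 mm out along this axis and its own z axis along it.
- temperature_probe: Steel temperature probe standing in a well of the block, to be left there: stem 16 mm diameter, black grip 22 mm diameter, 109 mm long in all. Origin at its lower end, z up.
- well_plug: Black rubber plug in a well of the block, to be left there: flat round head 26 mm diameter, 12 mm thick, just above the block's top. Origin at its lower end, z up.
- petri_dish: Closed petri dish, 61 mm diameter, 15 mm high, lying loose on the bench; a bystander. Origin at the centre of its underside.
- marker_pen: Marker pen, 126 mm long along its y axis, 14 mm high, lying on the bench; a bystander. Origin under its middle.
- tweezers_steel: Steel tweezers, 126 mm long along their y axis, 9 mm high, lying on the bench; a bystander. Origin under the middle.
Things that resemble listed ones, but are neither listed nor needed, are in the scene too. What is shaped like the tube_checked but turquoise is not meant.

How it is judged (in metres and radians):
On the way, in this order (a step that is already met when the one before it is completed fails the run):
1. the checked tube stands tip down, fully home and let go in the collared well (horizontal distance between tube_checked and well_collar below 0.008 m and height (world z) of tube_checked below 0.014 m and angle between tube_checked's own z axis and vertical below 0.15 rad and contact force between tube_checked and the arm below 0.1 N and linear speed of tube_checked below 0.05 m/s), for 0.2 s.
2. the next tube has been lifted clear of the block in the fingers (height (world z) of tube_next above 0.065 m and contact force between tube_next and the fingers above 0.5 N and contact force between tube_next and tube_block below 0.1 N), for 0.2 s.
At the end, for the whole second after the job is handed in: Checked tube let go in the collared well (tip within 8 mm of its axis, under 14 mm up; within 0.15 rad of upright). Next tube still, held by the fingers alone, tip 60 to 100 mm from the lens face and within 15 mm of the line of sight, cap end away, axis within 0.175 rad of that line (all of step 1 and z of tube_next in the frame of camera_lens between 0.06 and 0.1 m and x of tube_next in the frame of camera_lens between -0.015 and 0.015 m and y of tube_next in the frame of camera_lens between -0.015 and 0.015 m and z of tube_next_top in the frame of camera_lens above 0.17 m and angle between the z axis of tube_next and the z axis of camera_lens, either way round below 0.175 rad and contact force between tube_next and the fingers above 0.5 N and contact force between tube_next and tube_block below 0.1 N and contact force between tube_next and inspection_camera below 0.1 N and linear speed of tube_next below 0.03 m/s and angular speed of tube_next below 0.3 rad/s); the arm keeps its last pose, push and grip.
It fails at once if the probe or the plug is pulled out of its well (distance of any of temperature_probe, well_plug from where it was at the start of the episode above 0.02 m).
It fails at once if the petri dish, pen or tweezers are pushed away (distance of any of petri_dish, marker_pen, tweezers_steel from where it was at the start of the episode above 0.03 m).
It fails at once if the robot bumps the camera (contact force between the arm and inspection_camera above 5 N).
It also fails if it takes over 56 s, if anything falls off the work surface, if the arm or the gripper's body presses on something with over 40 N, if the wrist force passes 120 N, or if a joint passes its speed limit or range.

## Working session

There is one attempt and no reset: what is moved stays moved. The work goes in short steps, Python scripts to look and compute and a shell command to move; the robot and the scene stay as the last step left them, time stands still between calls to the robot, and variables do not carry over. Pictures are saved under pics/ and viewed, and the job is handed in when it is done.

```bash
ls; mkdir -p pics; python3 - <<'E'
from rig import *
import cv2
print(sense())
for n in ["scene","top","wrist"]:
    f=grab_frame(n); cv2.imwrite(f"pics/{n}0.png",f["pixels"][:,:,::-1]); print(n,f["K"].round(1).tolist(),f["extrinsics"].round(3).tolist())
E
```

```text
pics
{'clock': 0.0, 'qpos': array([ 1.16957572e+00,  3.53674865e-01,  1.63412541e+00,  3.20982173e-05,
        1.15519608e+00, -2.37091099e-03]), 'qvel': array([-1.59060103e-04,  1.85057335e-03, -7.98842159e-04, -7.43370959e-04,
        9.52199980e-04, -6.03753372e-05]), 'joint_efforts': array([-4.00579120e-05, -6.05241466e+01, -3.42060363e+01,  8.15049276e-06,
        9.39961028e-03,  3.76775245e-05]), 'eef_pos': array([242.51401706, 575.51979491, 230.54872683]), 'tcp_rot': array([-3.14018903e+00, -3.26755657e-05,  2.74272996e+00]), 'contact_force': array([ 0.56756339, -0.63005912, -0.0150848 ]), 'wrist_torque': array([ 0.0213813 , -0.00254171, -0.01864706]), 'opening': 0.9996397631627572}
scene [[400.7, 0.0, 313.7], [0.0, 400.7, 197.0], [0.0, 0.0, 1.0]] [[0.768, -0.273, 0.579, -22.039], [-0.64, -0.358, 0.68, -806.985], [0.021, -0.893, -0.45, 620.004], [0.0, 0.0, 0.0, 1.0]]
top [[437.9, 0.0, 317.4], [0.0, 437.9, 194.5], [0.0, 0.0, 1.0]] [[0.019, -0.987, 0.161, 393.343], [-1.0, -0.022, -0.013, -38.897], [0.017, -0.16, -0.987, 1384.003], [0.0, 0.0, 0.0, 1.0]]
wrist [[309.7, 0.0, 316.6], [0.0, 309.7, 202.0], [0.0, 0.0, 1.0]] [[0.388, 0.873, 0.295, 165.191], [0.922, -0.367, -0.126, 607.348], [-0.001, 0.321, -0.947, 373.781], [0.0, 0.0, 0.0, 1.0]]
```

View pics/scene0.png

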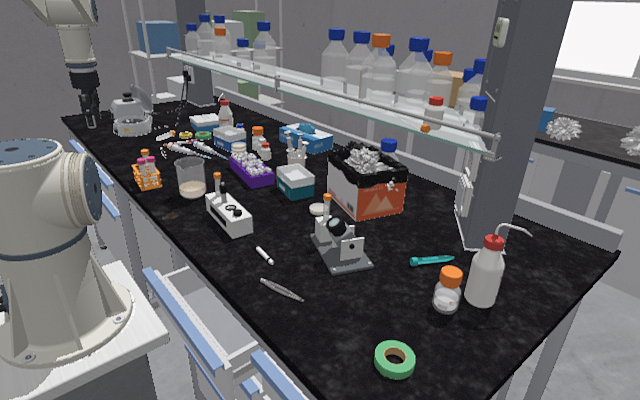

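View pics/top0.png

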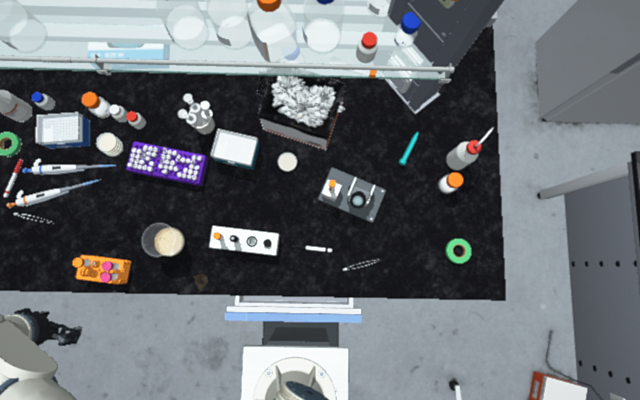

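View pics/wrist0.png

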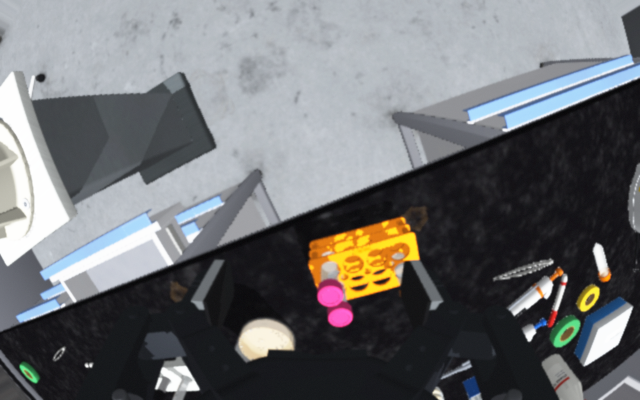

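The overview shows the block at about (243,240) in the top picture and the camera plate at (352,195). There are orange caps at (217,236) in the block and (332,186) in the parking well. I'll enlarge both and measure.

```bash
cat > h.py <<'E'
import numpy as np, cv2
from rig import *
def ray(f,uv):
    K,T=f["K"],f["extrinsics"]
    p=cv2.undistortPoints(np.array([[uv]],float),K,None)[0,0]
    return T[:3,3],T[:3,:3]@np.array([p[0],p[1],1.])
def at_z(f,uv,z):
    o,d=ray(f,uv); return o+d*(z-o[2])/d[2]
def proj(f,P):
    T=np.linalg.inv(f["extrinsics"]); q=T[:3,:3]@np.asarray(P,float)+T[:3,3]; q=f["K"]@q; return q[:2]/q[2]
def tri(rays):
    A=np.zeros((3,3));b=np.zeros(3)
    for o,d in rays:
        d=d/np.linalg.norm(d);M=np.eye(3)-np.outer(d,d);A+=M;b+=M@o
    x=np.linalg.solve(A,b); return x,[np.linalg.norm(np.cross(x-o,d/np.linalg.norm(d))) for o,d in rays]
E
python3 - <<'E'
from h import *
a=cv2.imread("pics/top0.png")[165:270,195:400]; a=cv2.resize(a,None,fx=3.9,fy=3.9,interpolation=cv2.INTER_CUBIC); cv2.imwrite("pics/topc.png",a)
a=cv2.imread("pics/scene0.png")[160:280,195:385]; a=cv2.resize(a,None,fx=4,fy=4,interpolation=cv2.INTER_CUBIC); cv2.imwrite("pics/scenec.png",a)
for t in ["tube_checked","tube_block","well_collar","inspection_camera","camera_lens","temperature_probe","well_plug","petri_dish","marker_pen","tweezers_steel"]:
    for c in ["top","scene"]:
        for m in masks_of(c,t)[:4]:
            r,q=np.where(m["pixels"]); print(t,c,round(m["conf"],2),np.round(m["centre"],1),"rows",r.min(),r.max(),"cols",q.min(),q.max(),len(r))
E
```

```text
tube_checked top 0.58 [185.6 332.6] rows 180 191 cols 329 335 66
tube_checked top 0.5 [148.6 408.7] rows 132 165 cols 399 418 244
tube_checked scene 0.48 [264.4 428.4] rows 256 265 cols 410 452 258
tube_checked scene 0.45 [205.5 326.9] rows 194 221 cols 322 331 199
tube_block top 0.68 [243.9 246.2] rows 226 254 cols 210 279 1404
tube_block scene 0.64 [218.3 229.9] rows 194 238 cols 205 252 1203
inspection_camera top 0.57 [194.6 352.9] rows 168 220 cols 319 384 2048
inspection_camera scene 0.6 [247.1 341.3] rows 216 275 cols 311 372 2337
inspection_camera scene 0.44 [207.9 324.8] rows 194 222 cols 323 330 179
camera_lens top 0.63 [193.4 357.9] rows 182 207 cols 349 370 396
camera_lens scene 0.78 [228.1 338.4] rows 216 247 cols 325 353 535
temperature_probe scene 0.52 [215.3 236.1] rows 210 215 cols 234 240 34
well_plug top 0.41 [241.5 268.1] rows 239 245 cols 264 270 35
well_plug top 0.33 [247.6 307.1] rows 244 251 cols 294 330 161
well_plug scene 0.59 [252.2 261.8] rows 240 264 cols 249 272 135
well_plug scene 0.23 [210.2 317.2] rows 204 215 cols 309 322 148
petri_dish top 0.8 [162.7 286.8] rows 152 171 cols 278 296 296
petri_dish scene 0.43 [210.9 316.7] rows 204 215 cols 309 323 150
tweezers_steel scene 0.73 [285.5 279.7] rows 280 300 cols 261 301 198
```

View pics/topc.png

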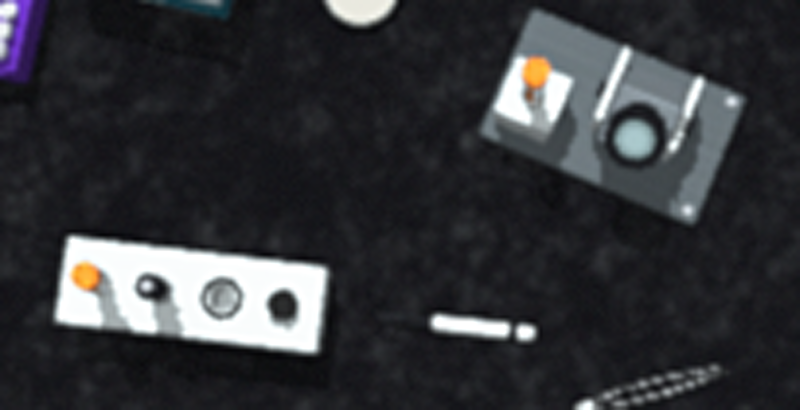

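View pics/scenec.png

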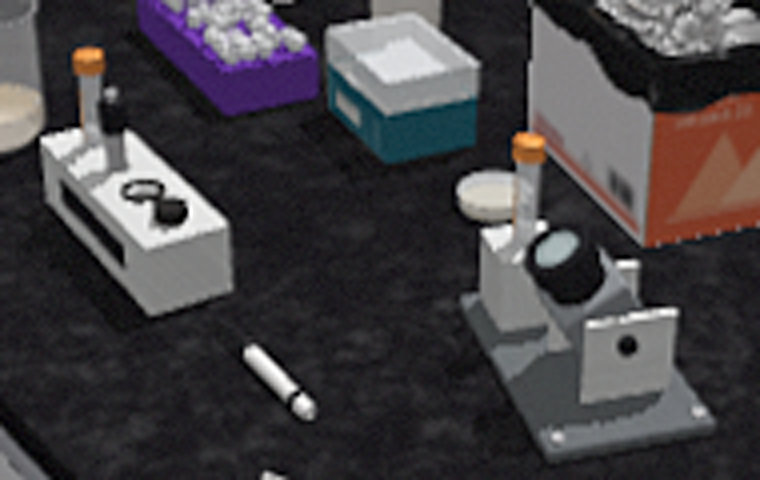

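Candidates (top picture):
- Orange-capped tube at (332,185), in the white parking well beside the lens. It fits tube_checked.
- Orange-capped tube at (217,236), in the end well of the block. It fits tube_next.
- Turquoise tube lying at (409,148). It's a look-alike and not meant.

The crops confirm this. The block row reads tube, probe, collared empty well at (252,241), then plug.

```bash
python3 - <<'E'
from h import *
ft=grab_frame("top"); fs=grab_frame("scene")
T=lambda x,y:(195+(x+.5)/3.9-.5,165+(y+.5)/3.9-.5)
S=lambda x,y:(195+(x+.5)/4-.5,160+(y+.5)/4-.5)
cor=[at_z(ft,T(*p),55) for p in [(67,236),(328,267),(319,354),(55,324)]]
for c in cor: print("corner",c.round(1))
c=np.mean(cor,0); d=(cor[0]+cor[3]-cor[1]-cor[2]); yaw=np.arctan2(-d[0],d[1]); print("block",c.round(1),"yaw",np.degrees(yaw),np.linalg.norm(d)/2,np.linalg.norm(cor[0]-cor[3]))
cs=[at_z(fs,S(*p),55) for p in [(232,224),(150,255),(41,143)]]
print("scene corners",[q.round(1) for q in cs])
ax=np.array([-np.sin(yaw),np.cos(yaw),0])
for y in (72,24,-24,-72): print(y,(c+ax*y).round(1))
print("collar top",at_z(ft,T(221,297),59).round(1),"scene",at_z(fs,S(143,190),59).round(1))
for n,a,b,z in [("nextcap",(86,275),(89,56),133),("parkcap",(538,70),(529,143),143)]:
    print(n,at_z(ft,T(*a),z).round(1),at_z(fs,S(*b),z).round(1),*tri([ray(ft,T(*a)),ray(fs,S(*b))]))
print("lens",at_z(ft,T(636,139),110).round(1),*tri([ray(ft,T(636,139)),ray(fs,S(559,248))]))
pc=[(536,10),(745,98),(695,225),(481,135)]
cc=[at_z(ft,T(*p),10) for p in pc]
for q in cc: print("plate",q.round(1))
print([np.linalg.norm(cc[i]-cc[i-3]) for i in range(4)], np.mean(cc,0))
d=cc[0]+cc[3]-cc[1]-cc[2]; e=cc[0]+cc[1]-cc[2]-cc[3]
print("cam yaw",np.degrees(np.arctan2(-d[0],d[1])),np.degrees(np.arctan2(e[1],e[0])))
E
```

```text
corner [508.6 261.3  55. ]
corner [488.8  58.1  55. ]
corner [421.8  62.8  55. ]
corner [440.6 266.6  55. ]
block [465.  162.2  55. ] yaw -5.434181242678166 204.39423201295557 68.21691665095862
scene corners [array([490.5,  61.6,  55. ]), array([423.1,  58.9,  55. ]), array([441.7, 261.2,  55. ])]
72 [471.8 233.9  55. ]
24 [467.2 186.1  55. ]
-24 [462.7 138.3  55. ]
-72 [458.1  90.5  55. ]
collar top [463.7 139.4  59. ] scene [462.5 138.2  59. ]
nextcap [473.7 228.2 133. ] [472.  226.1 133. ] [473.55788146 228.64211171 131.75300383] [np.float64(0.2906242105197245), np.float64(0.29062421051982457)]
parkcap [631.2 -98.6 143. ] [ 625.5 -100.4  143. ] [630.26567031 -97.66694452 140.74674901] [np.float64(1.6895904223182219), np.float64(1.689590422318287)]
lens [ 586.2 -175.   110. ] [ 586.2206391  -175.01373783  110.44219161] [np.float64(0.14372039683730076), np.float64(0.14372039683714)]
plate [ 707.  -102.6   10. ]
plate [ 637.2 -274.9   10. ]
plate [ 532.  -233.8   10. ]
plate [601.8 -59.3  10. ]
[np.float64(185.83684866643992), np.float64(112.91633749564109), np.float64(187.8828222192249), np.float64(113.71842778928038)] [ 619.5157526 -167.643542    10.       ]
cam yaw -21.927720607562154 -21.873551726144637
```

```bash
cat >> h.py <<'E'
from scipy.spatial.transform import Rotation as R
def plan(x,y,z,yawdeg=None):
    s=sense(); Rm=R.from_euler('xyz',s["tcp_rot"]); d=Rm.inv().apply(np.array([x,y,z])-s["eef_pos"])
    y0=np.degrees(s["tcp_rot"][2]); print("t",s["clock"],"pos",s["eef_pos"].round(1),"yaw",round(y0,1),"op",round(s["opening"],3),"F",s["contact_force"].round(1))
    print("tool delta mm",d.round(1),"spin",None if yawdeg is None else round((y0-yawdeg+180)%360-180,1))
E
python3 -c "
from h import *
plan(625.5,-99.8,195,68.1)"
```

```text
t 1.25 pos [242.7 576.  231.3] yaw 157.2 op 0.998 F [ 0.3  0.1 -0.9]
tool delta mm [-615.2 -474.1   36.3] spin 89.1
```

```bash
python3 -m inch '[{"gripper":0.085,"tx":-0.0385,"ty":-0.0296},{"gripper":0.085,"tx":-0.0385,"ty":-0.0296},{"gripper":0.085,"tx":-0.0385,"ty":-0.0296},{"gripper":0.085,"tx":-0.0385,"ty":-0.0296},{"gripper":0.085,"tx":-0.0385,"ty":-0.0296},{"gripper":0.085,"tx":-0.0385,"ty":-0.0296},{"gripper":0.085,"tx":-0.0385,"ty":-0.0296},{"gripper":0.085,"tx":-0.0385,"ty":-0.0296}]' 30
python3 -m inch '[{"gripper":0.085,"tx":-0.0385,"ty":-0.0296},{"gripper":0.085,"tx":-0.0385,"ty":-0.0296},{"gripper":0.085,"tx":-0.0385,"ty":-0.0296},{"gripper":0.085,"tx":-0.0385,"ty":-0.0296},{"gripper":0.085,"tx":-0.0385,"ty":-0.0296},{"gripper":0.085,"tx":-0.0385,"ty":-0.0296},{"gripper":0.085,"tx":-0.0385,"ty":-0.0296},{"gripper":0.085,"tx":-0.0385,"ty":-0.0296}]'
python3 -m inch '[{"gripper":0.085,"spin":8.1},{"gripper":0.085,"spin":8.1},{"gripper":0.085,"spin":8.1},{"gripper":0.085,"spin":8.1},{"gripper":0.085,"spin":8.1},{"gripper":0.085,"spin":8.1},{"gripper":0.085,"spin":8.1},{"gripper":0.085,"spin":8.1}]'
python3 -c "
from h import *
plan(625.5,-99.8,195,68.1)"
```

```text
t 1.25 pos [242.7 576.  231.3] yaw 157.2 op 0.998 F [ 0.3  0.1 -0.9]
tool delta mm [-615.2 -474.1   36.3] spin 89.1$[0]: bad value
$[0]: bad value
$[0]: bad value
```

```bash
python3 -m inch '[{"gripper":0.085,"tx":-0.0385,"ty":-0.0296,"tz":0,"spin":0},{"gripper":0.085,"tx":-0.0385,"ty":-0.0296,"tz":0,"spin":0},{"gripper":0.085,"tx":-0.0385,"ty":-0.0296,"tz":0,"spin":0},{"gripper":0.085,"tx":-0.0385,"ty":-0.0296,"tz":0,"spin":0},{"gripper":0.085,"tx":-0.0385,"ty":-0.0296,"tz":0,"spin":0},{"gripper":0.085,"tx":-0.0385,"ty":-0.0296,"tz":0,"spin":0},{"gripper":0.085,"tx":-0.0385,"ty":-0.0296,"tz":0,"spin":0},{"gripper":0.085,"tx":-0.0385,"ty":-0.0296,"tz":0,"spin":0}]' 30
python3 -c "
from h import *
plan(625.5,-99.8,195,68.1)"
```

```text
clock: 2.05
eef_pos: [435.3, 236.4, 231.6]
tcp_rot: [3.141, 0.0, 2.743]
contact_force: [1.7, -0.1, 0.3]
opening: 0.996
t 2.05 pos [435.3 236.4 231.6] yaw 157.2 op 0.996 F [ 1.7 -0.1  0.3]
tool delta mm [-305.8 -236.    36.6] spin 89.1
```

```bash
python3 -m inch '[{"gripper":0.085,"tx":-0.0382,"ty":-0.0295,"tz":0,"spin":0},{"gripper":0.085,"tx":-0.0382,"ty":-0.0295,"tz":0,"spin":0},{"gripper":0.085,"tx":-0.0382,"ty":-0.0295,"tz":0,"spin":0},{"gripper":0.085,"tx":-0.0382,"ty":-0.0295,"tz":0,"spin":0},{"gripper":0.085,"tx":-0.0382,"ty":-0.0295,"tz":0,"spin":0},{"gripper":0.085,"tx":-0.0382,"ty":-0.0295,"tz":0,"spin":0},{"gripper":0.085,"tx":-0.0382,"ty":-0.0295,"tz":0,"spin":0},{"gripper":0.085,"tx":-0.0382,"ty":-0.0295,"tz":0,"spin":0}]'
python3 -m inch '[{"gripper":0.085,"tx":0,"ty":0,"tz":0,"spin":8.1},{"gripper":0.085,"tx":0,"ty":0,"tz":0,"spin":8.1},{"gripper":0.085,"tx":0,"ty":0,"tz":0,"spin":8.1},{"gripper":0.085,"tx":0,"ty":0,"tz":0,"spin":8.1},{"gripper":0.085,"tx":0,"ty":0,"tz":0,"spin":8.1},{"gripper":0.085,"tx":0,"ty":0,"tz":0,"spin":8.1},{"gripper":0.085,"tx":0,"ty":0,"tz":0,"spin":8.1},{"gripper":0.085,"tx":0,"ty":0,"tz":0,"spin":8.1}]'
python3 -m inch '[{"gripper":0.085,"tx":0,"ty":0,"tz":0,"spin":8.1},{"gripper":0.085,"tx":0,"ty":0,"tz":0,"spin":8.1},{"gripper":0.085,"tx":0,"ty":0,"tz":0,"spin":8.1},{"gripper":0.085,"tx":0,"ty":0,"tz":0.01,"spin":0},{"gripper":0.085,"tx":0,"ty":0,"tz":0.01,"spin":0},{"gripper":0.085,"tx":0,"ty":0,"tz":0.01,"spin":0},{"gripper":0.085,"tx":0,"ty":0,"tz":0,"spin":0},{"gripper":0.085,"tx":0,"ty":0,"tz":0,"spin":0}]'
python3 - <<'E'
from h import *
plan(625.5,-99.8,195,68.1)
for n in ["wrist","top","scene"]:
    f=grab_frame(n); cv2.imwrite(f"pics/{n}1.png",f["pixels"][:,:,::-1]); print(n,f["extrinsics"].round(3).tolist())
E
```

```text
clock: 2.85
eef_pos: [625.3, -100.0, 231.4]
tcp_rot: [3.141, 0.0, 2.743]
contact_force: [0.9, 0.1, 0.1]
opening: 0.999
clock: 3.65
eef_pos: [624.5, -98.0, 231.3]
tcp_rot: [-3.142, -0.0, 1.606]
contact_force: [-0.3, 0.0, -0.3]
opening: 0.995
clock: 4.45
eef_pos: [624.3, -98.0, 200.7]
tcp_rot: [-3.141, 0.0, 1.189]
contact_force: [0.1, -0.2, 0.1]
opening: 0.995
t 4.45 pos [624.3 -98.  200.7] yaw 68.1 op 0.995 F [ 0.1 -0.2  0.1]
tool delta mm [-1.3  1.8  5.7] spin 0.0
wrist [[0.928, -0.352, -0.121, 654.105], [-0.372, -0.879, -0.298, -21.732], [-0.001, 0.321, -0.947, 343.795], [0.0, 0.0, 0.0, 1.0]]
top [[0.019, -0.987, 0.161, 393.343], [-1.0, -0.022, -0.013, -38.897], [0.017, -0.16, -0.987, 1384.003], [0.0, 0.0, 0.0, 1.0]]
scene [[0.768, -0.273, 0.579, -22.039], [-0.64, -0.358, 0.68, -806.985], [0.021, -0.893, -0.45, 620.004], [0.0, 0.0, 0.0, 1.0]]
```

View pics/wrist1.png

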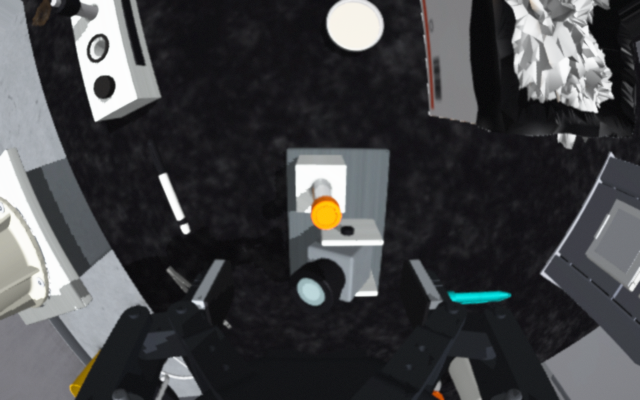

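View pics/scene1.png

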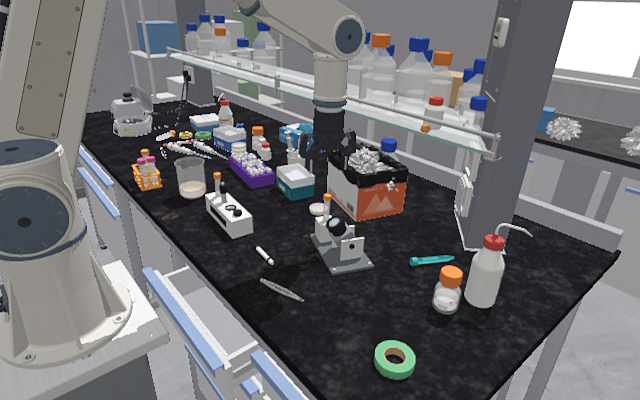

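Wrist picture: the parking block is at about (320,185) with the orange cap on it at (326,213). The camera head is below it at (325,285). The jaws are aligned along the camera's x. Next I measure the cap with the fisheye model and the mask.

```bash
cat >> h.py <<'E'
def wray(f,uv):
    K,T=f["K"],f["extrinsics"]
    p=cv2.fisheye.undistortPoints(np.array([[uv]],float),K,np.zeros(4))[0,0]
    return T[:3,3],T[:3,:3]@np.array([p[0],p[1],1.])
def wat(f,uv,z):
    o,d=wray(f,uv); return o+d*(z-o[2])/d[2]
E
python3 - <<'E'
from h import *
f=grab_frame("wrist"); im=cv2.cvtColor(f["pixels"],cv2.COLOR_RGB2HSV)
m=cv2.inRange(im,(8,180,150),(22,255,255)); n,l,s,c=cv2.connectedComponentsWithStats(m)
for i in range(1,n):
    if s[i,4]>150: print(s[i],c[i],wat(f,c[i],136).round(1))
print("cap top",wat(f,(326.5,214.5),143).round(1))
for p in [(296,156),(346,156),(346,213),(296,213)]: print("park block corner",wat(f,p,65).round(1))
a=cv2.resize(f["pixels"][140:310,260:400,::-1],None,fx=3.5,fy=3.5,interpolation=cv2.INTER_CUBIC); cv2.imwrite("pics/w1c.png",a)
E
```

```text
[310 196  30  33 519] [323.77842004 212.22350674] [630.  -96.7 136. ]
cap top [632.  -96.5 143. ]
park block corner [618.2 -61.6  65. ]
park block corner [660.8 -78.6  65. ]
park block corner [ 641.4 -131.    65. ]
park block corner [ 596.5 -112.9   65. ]
```

View pics/w1c.png

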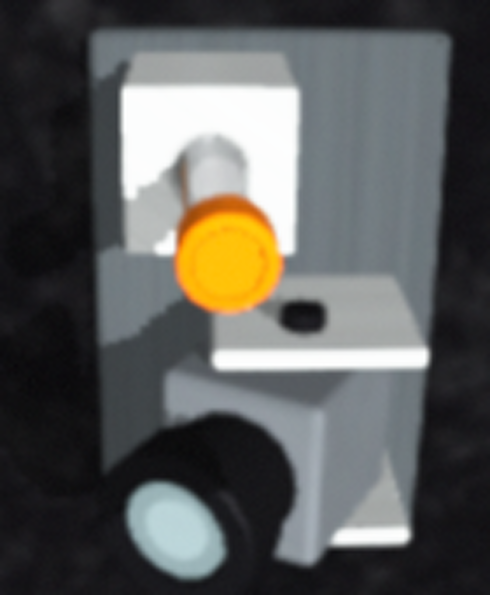

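```bash
python3 - <<'E'
from h import *
f=grab_frame("wrist")
C=[wat(f,p,65) for p in [(294.9,164.3),(345.4,165.1),(344.3,212.3),(295.4,212.3)]]
print([c.round(1) for c in C],np.mean(C,0), [np.linalg.norm(C[i]-C[i-1]).round(1) for i in range(4)])
print("cap",wat(f,(325.4,214.6),143).round(1))
P=np.array([625.5,-99])
cx=np.array([.928,-.373]);cy=np.array([.373,.928])
for z in (70,90,110):
  for p in [(321,222),(372,221),(383,244),(321,243)]:
    q=wat(f,p,z)[:2]-P; print(z,"plate rel well cam x,y",round(q@cx,1),round(q@cy,1))
plan(629,-97.5,89,68.1)
E
```

```text
[array([614.3, -68.4,  65. ]), array([657.3, -86.4,  65. ]), array([ 640.1, -129.7,   65. ]), array([ 596.2, -112. ,   65. ])] [626.96495641 -99.13688844  65.        ] [np.float64(47.2), np.float64(46.6), np.float64(46.5), np.float64(47.3)]
cap [631.2 -96.3 143. ]
70 plate rel well cam x,y 2.4 -31.1
70 plate rel well cam x,y 51.9 -30.3
70 plate rel well cam x,y 64.9 -55.4
70 plate rel well cam x,y 2.5 -53.6
90 plate rel well cam x,y 2.1 -22.8
90 plate rel well cam x,y 48.0 -22.1
90 plate rel well cam x,y 60.1 -45.4
90 plate rel well cam x,y 2.2 -43.7
110 plate rel well cam x,y 1.8 -14.6
110 plate rel well cam x,y 44.0 -13.9
110 plate rel well cam x,y 55.2 -35.3
110 plate rel well cam x,y 1.9 -33.8
t 4.7 pos [624.8 -98.1 201.7] yaw 68.1 op 0.996 F [-0.5  0.6 -0.5]
tool delta mm [  2.1   3.6 112.7] spin -0.0
```

Parking block mouth centre from the wrist is (627,−99), with sides of 46–47 mm, which fits 46. The tube leans slightly, with its cap at about (631,−96). I'm descending to TCP z = 89 with the jaws narrowed.

```bash
python3 -m inch '[{"gripper":0.05,"tx":0.002,"ty":0.0036,"tz":0,"spin":0},{"gripper":0.05,"tx":0,"ty":0,"tz":0.016,"spin":0},{"gripper":0.05,"tx":0,"ty":0,"tz":0.016,"spin":0},{"gripper":0.05,"tx":0,"ty":0,"tz":0.016,"spin":0},{"gripper":0.05,"tx":0,"ty":0,"tz":0.016,"spin":0},{"gripper":0.05,"tx":0,"ty":0,"tz":0.016,"spin":0},{"gripper":0.05,"tx":0,"ty":0,"tz":0.016,"spin":0},{"gripper":0.05,"tx":0,"ty":0,"tz":0.016,"spin":0}]'
python3 - <<'E'
from h import *
plan(629,-97.5,89,68.1)
f=grab_frame("wrist");cv2.imwrite("pics/w2.png",f["pixels"][:,:,::-1])
E
```

```text
clock: 5.5
eef_pos: [628.5, -97.5, 87.8]
tcp_rot: [-3.141, 0.0, 1.188]
contact_force: [0.4, 0.2, -0.5]
opening: 0.585
t 5.5 pos [628.5 -97.5  87.8] yaw 68.1 op 0.585 F [ 0.4  0.2 -0.5]
tool delta mm [ 0.2  0.4 -1.2] spin -0.0
```

View pics/w2.png

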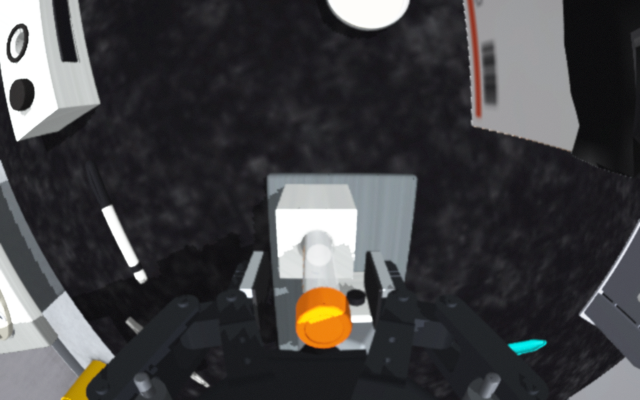

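The orange cap at (324,318) sits between the two pads, clear of the plate. I'll close, then lift.

```bash
python3 -m inch '[{"gripper":0,"tx":0,"ty":0,"tz":0,"spin":0},{"gripper":0,"tx":0,"ty":0,"tz":0,"spin":0},{"gripper":0,"tx":0,"ty":0,"tz":0,"spin":0},{"gripper":0,"tx":0,"ty":0,"tz":0,"spin":0},{"gripper":0,"tx":0,"ty":0,"tz":0,"spin":0},{"gripper":0,"tx":0,"ty":0,"tz":0,"spin":0},{"gripper":0,"tx":0,"ty":0,"tz":0,"spin":0},{"gripper":0,"tx":0,"ty":0,"tz":0,"spin":0}]' 40
python3 -m inch '[{"gripper":0,"tx":0,"ty":0,"tz":-0.01,"spin":0},{"gripper":0,"tx":0,"ty":0,"tz":-0.01,"spin":0},{"gripper":0,"tx":0,"ty":0,"tz":-0.02,"spin":0},{"gripper":0,"tx":0,"ty":0,"tz":-0.02,"spin":0},{"gripper":0,"tx":0,"ty":0,"tz":-0.02,"spin":0},{"gripper":0,"tx":0,"ty":0,"tz":-0.02,"spin":0},{"gripper":0,"tx":0,"ty":0,"tz":-0.03,"spin":0},{"gripper":0,"tx":0,"ty":0,"tz":-0.03,"spin":0}]'
python3 - <<'E'
from h import *
plan(463.2,138.8,250,84.6)
for n in ["wrist","scene"]:
  f=grab_frame(n);cv2.imwrite(f"pics/{n}3.png",f["pixels"][:,:,::-1])
a=cv2.resize(f["pixels"][60:300,200:440,::-1],None,fx=2.5,fy=2.5,interpolation=cv2.INTER_CUBIC); cv2.imwrite("pics/s3c.png",a)
E
```

```text
clock: 6.35
eef_pos: [628.9, -97.6, 89.6]
tcp_rot: [3.141, -0.0, 1.188]
contact_force: [-0.1, 1.3, 2.3]
opening: 0.198
clock: 7.15
eef_pos: [628.3, -97.4, 251.1]
tcp_rot: [-3.142, 0.0, 1.188]
contact_force: [1.2, -0.2, 0.1]
opening: 0.194
t 7.15 pos [628.3 -97.4 251.1] yaw 68.1 op 0.194 F [ 1.2 -0.2  0.1]
tool delta mm [ 157.4 -241.4    1.1] spin -16.5
```

View pics/s3c.png

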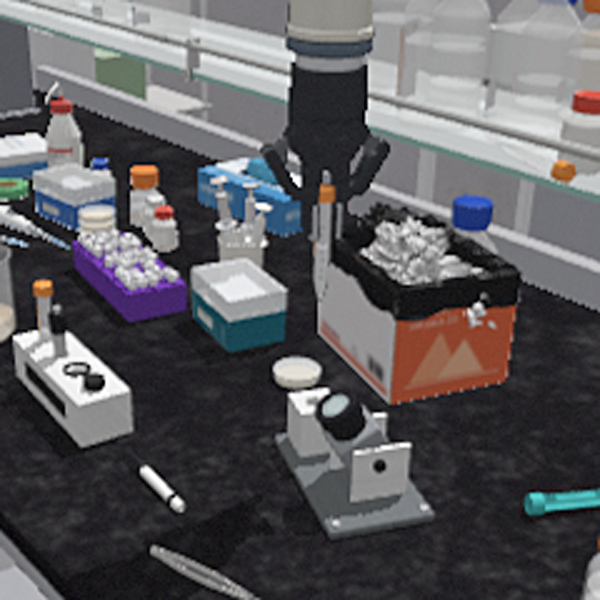

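View pics/wrist3.png

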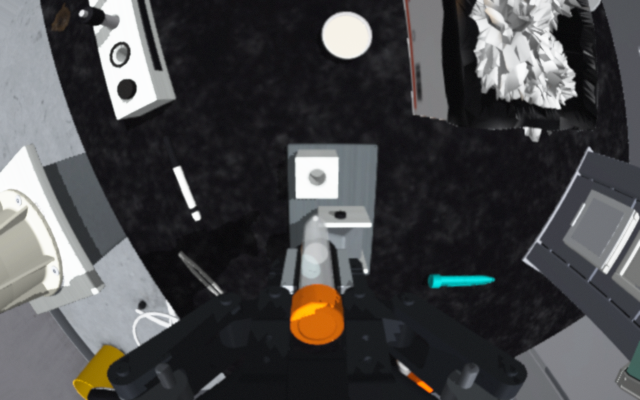

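The tube is held upright at scene (330,175); the opening of 16.6 mm matches a 16 mm body. The parking well is empty. Moving over the collared well.

```bash
python3 -m inch '[{"gripper":0,"tx":0.0225,"ty":-0.0345,"tz":0,"spin":0},{"gripper":0,"tx":0.0225,"ty":-0.0345,"tz":0,"spin":0},{"gripper":0,"tx":0.0225,"ty":-0.0345,"tz":0,"spin":0},{"gripper":0,"tx":0.0225,"ty":-0.0345,"tz":0,"spin":0},{"gripper":0,"tx":0.0225,"ty":-0.0345,"tz":0,"spin":0},{"gripper":0,"tx":0.0225,"ty":-0.0345,"tz":0,"spin":0},{"gripper":0,"tx":0.0225,"ty":-0.0345,"tz":0,"spin":0},{"gripper":0,"tx":0,"ty":0,"tz":0,"spin":-8.2}]'
python3 -m inch '[{"gripper":0,"tx":0,"ty":0,"tz":0,"spin":-8.3},{"gripper":0,"tx":0,"ty":0,"tz":0.02,"spin":0},{"gripper":0,"tx":0,"ty":0,"tz":0.02,"spin":0},{"gripper":0,"tx":0,"ty":0,"tz":0.02,"spin":0},{"gripper":0,"tx":0,"ty":0,"tz":0,"spin":0},{"gripper":0,"tx":0,"ty":0,"tz":0,"spin":0},{"gripper":0,"tx":0,"ty":0,"tz":0,"spin":0},{"gripper":0,"tx":0,"ty":0,"tz":0,"spin":0}]'
python3 - <<'E'
from h import *
plan(463.2,138.8,79,84.6)
for n in ["wrist","scene","top"]:
  f=grab_frame(n);cv2.imwrite(f"pics/{n}4.png",f["pixels"][:,:,::-1])
  r,c={"wrist":(100,220),"scene":(110,180),"top":(180,180)}[n]
  cv2.imwrite(f"pics/{n}4c.png",cv2.resize(f["pixels"][r:r+150,c:c+200,::-1],None,fx=4,fy=4,interpolation=cv2.INTER_CUBIC))
E
```

```text
clock: 8.05
eef_pos: [460.5, 141.6, 249.3]
tcp_rot: [-3.14, -0.001, 1.332]
contact_force: [-0.0, -1.1, -0.5]
opening: 0.191
clock: 8.85
eef_pos: [464.2, 139.0, 190.3]
tcp_rot: [3.14, -0.001, 1.476]
contact_force: [0.0, 0.1, 0.0]
opening: 0.196
t 8.85 pos [464.2 139.  190.3] yaw 84.5 op 0.196 F [0.  0.1 0. ]
tool delta mm [ -0.4  -1.1 111.3] spin -0.1
```

View pics/wrist4.png

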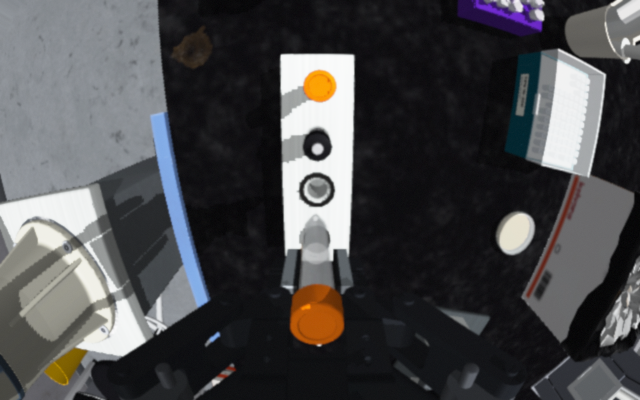

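View pics/wrist4c.png

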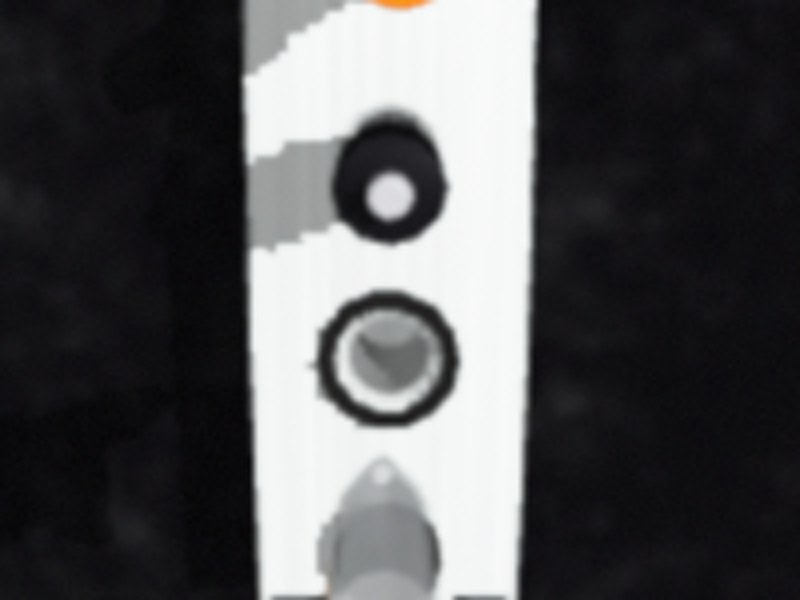

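View pics/scene4c.png

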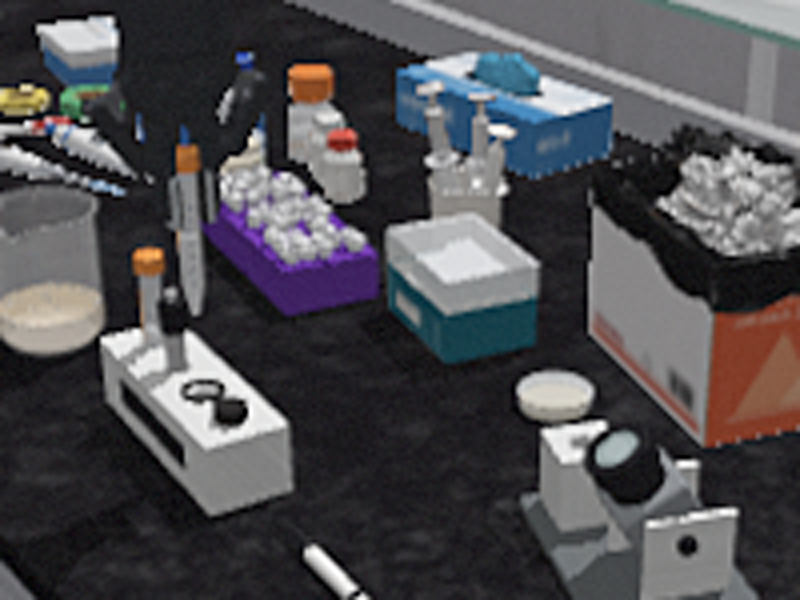

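```bash
python3 - <<'E'
from h import *
f=grab_frame("wrist"); s=grab_frame("scene")
print("collar wrist",wat(f,(317.1,189.4),59).round(1))
for z in (119,121,123): print("tip wrist",wat(f,(315.3,216.0),z).round(1), "scene",at_z(s,(228.7,188.6),z).round(1))
print("tri",tri([wray(f,(315.3,216)),ray(s,(228.7,188.6))]))
print("probe top",wat(f,(220+389/4,100+196/4),119),"nextcap",wat(f,(319.7,85),133))
E
```

```text
collar wrist [463.4 140.5  59. ]
tip wrist [461.6 137.7 119. ] scene [462.4 139.  119. ]
tip wrist [461.7 138.5 121. ] scene [460.5 135.2 121. ]
tip wrist [461.8 139.3 123. ] scene [458.5 131.4 123. ]
tri (array([461.74609545, 137.89174629, 119.5795596 ]), [np.float64(0.08895989162968823), np.float64(0.08895989162959253)])
probe top [467.76472525 187.27189536 119.        ] nextcap [473.39022243 230.7370529  133.        ]
```

Tip triangulates to (461.7, 137.9, 119.6) and the collar to about (463.2, 139.4), so I shift by about 1.5 mm and descend.

```bash
python3 -m inch '[{"gripper":0,"tx":0.0016,"ty":0.0013,"tz":0.015,"spin":0},{"gripper":0,"tx":0,"ty":0,"tz":0.02,"spin":0},{"gripper":0,"tx":0,"ty":0,"tz":0.01,"spin":0},{"gripper":0,"tx":0,"ty":0,"tz":0.01,"spin":0},{"gripper":0,"tx":0,"ty":0,"tz":0.01,"spin":0},{"gripper":0,"tx":0,"ty":0,"tz":0.01,"spin":0},{"gripper":0,"tx":0,"ty":0,"tz":0.01,"spin":0},{"gripper":0,"tx":0,"ty":0,"tz":0.01,"spin":0}]'
python3 -c "
from h import *
plan(463.2,138.8,79,84.6)"
```

```text
clock: 9.9
eef_pos: [465.1, 140.4, 93.6]
tcp_rot: [3.141, -0.0, 1.476]
contact_force: [-0.2, 0.0, -0.9]
opening: 0.194
t 9.9 pos [465.1 140.4  93.6] yaw 84.6 op 0.194 F [-0.2  0.  -0.9]
tool delta mm [-1.7 -1.7 14.6] spin -0.0
```

Low force, with the tip about 24 mm up and well inside the well. Lowering the rest and then easing the jaws open.

```bash
python3 -m inch '[{"gripper":0,"tx":0,"ty":0,"tz":0.005,"spin":0},{"gripper":0,"tx":0,"ty":0,"tz":0.004,"spin":0},{"gripper":0,"tx":0,"ty":0,"tz":0.002,"spin":0},{"gripper":0,"tx":0,"ty":0,"tz":0.001,"spin":0},{"gripper":0,"tx":0,"ty":0,"tz":0.001,"spin":0},{"gripper":0,"tx":0,"ty":0,"tz":0.0005,"spin":0},{"gripper":0,"tx":0,"ty":0,"tz":0,"spin":0},{"gripper":0,"tx":0,"ty":0,"tz":0,"spin":0}]'
python3 -m inch '[{"gripper":0.022,"tx":0,"ty":0,"tz":0,"spin":0},{"gripper":0.03,"tx":0,"ty":0,"tz":0,"spin":0},{"gripper":0.04,"tx":0,"ty":0,"tz":0,"spin":0},{"gripper":0.045,"tx":0,"ty":0,"tz":0,"spin":0},{"gripper":0.045,"tx":0,"ty":0,"tz":0,"spin":0},{"gripper":0.045,"tx":0,"ty":0,"tz":0,"spin":0},{"gripper":0.045,"tx":0,"ty":0,"tz":0,"spin":0},{"gripper":0.045,"tx":0,"ty":0,"tz":0,"spin":0}]'
python3 - <<'E'
from h import *
plan(463.2,138.8,79,84.6)
for n in ["wrist","scene"]:
  f=grab_frame(n)
  r,c={"wrist":(60,190),"scene":(110,180)}[n]
  w={"wrist":(340,260),"scene":(150,200)}[n]
  k={"wrist":1.75,"scene":4}[n]
  cv2.imwrite(f"pics/{n}5c.png",cv2.resize(f["pixels"][r:r+w[0],c:c+w[1],::-1],None,fx=k,fy=k,interpolation=cv2.INTER_CUBIC))
E
```

```text
clock: 10.7
eef_pos: [465.0, 140.3, 80.9]
tcp_rot: [3.141, -0.0, 1.476]
contact_force: [-0.5, -0.2, 0.4]
opening: 0.191
clock: 11.5
eef_pos: [465.0, 140.3, 80.8]
tcp_rot: [3.142, 0.0, 1.476]
contact_force: [0.3, -0.3, -0.2]
opening: 0.525
t 11.5 pos [465.  140.3  80.8] yaw 84.6 op 0.525 F [ 0.3 -0.3 -0.2]
tool delta mm [-1.7 -1.6  1.8] spin -0.0
```

View pics/wrist5c.png

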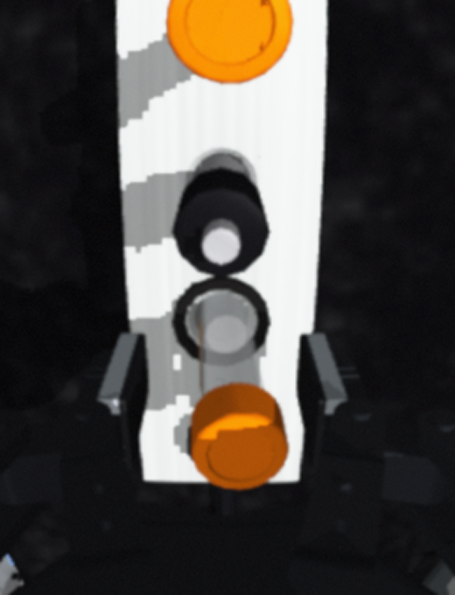

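View pics/scene5c.png

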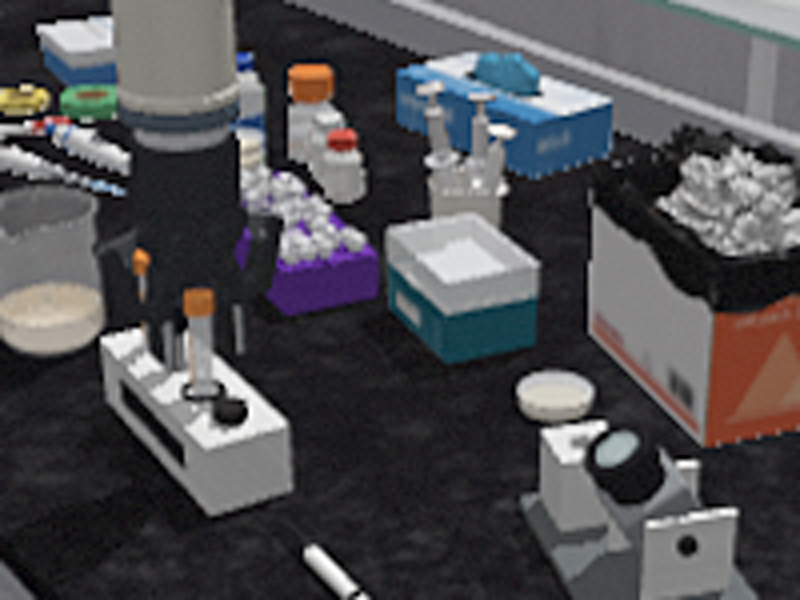

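Released: the tube stands in the collar, with its cap at wrist crop (240,440) free between the pads. Lifting out straight, then over tube_next.

```bash
python3 -m inch '[{"gripper":0.045,"tx":0,"ty":0,"tz":-0.01,"spin":0},{"gripper":0.045,"tx":0,"ty":0,"tz":-0.02,"spin":0},{"gripper":0.045,"tx":0,"ty":0,"tz":-0.03,"spin":0},{"gripper":0.045,"tx":0,"ty":0,"tz":-0.03,"spin":0},{"gripper":0.045,"tx":0,"ty":0,"tz":-0.03,"spin":0},{"gripper":0.045,"tx":0.03,"ty":0,"tz":0,"spin":0},{"gripper":0.045,"tx":0.03,"ty":0,"tz":0,"spin":0},{"gripper":0.045,"tx":0.03,"ty":0,"tz":0,"spin":0}]'
python3 - <<'E'
from h import *
plan(473,231.3,79,84.6)
for n in ["wrist","scene"]:
  f=grab_frame(n)
  r,c={"wrist":(60,190),"scene":(110,180)}[n]
  w={"wrist":(340,260),"scene":(150,200)}[n]
  k={"wrist":1.75,"scene":4}[n]
  cv2.imwrite(f"pics/{n}6c.png",cv2.resize(f["pixels"][r:r+w[0],c:c+w[1],::-1],None,fx=k,fy=k,interpolation=cv2.INTER_CUBIC))
  if n=="wrist":
    cv2.imwrite("pics/wrist6.png",f["pixels"][:,:,::-1])
    im=cv2.cvtColor(f["pixels"],cv2.COLOR_RGB2HSV)
    m=cv2.inRange(im,(8,180,150),(22,255,255)); nn,l,s,cc=cv2.connectedComponentsWithStats(m)
    for i in range(1,nn):
      if s[i,4]>100: print(s[i],cc[i],wat(f,cc[i],130).round(1))
E
```

```text
clock: 12.4
eef_pos: [473.7, 230.9, 202.1]
tcp_rot: [3.14, -0.001, 1.475]
contact_force: [0.3, -0.2, -0.3]
opening: 0.526
t 12.4 pos [473.7 230.9 202.1] yaw 84.5 op 0.526 F [ 0.3 -0.2 -0.3]
tool delta mm [  0.3  -0.9 123.1] spin -0.1
[305 197  27  31 660] [317.9469697 212.35     ] [473.8 231.9 130. ]
[309 292  24  25 441] [320.93197279 305.46031746] [468.3 145.8 130. ]
```

View pics/wrist6.png

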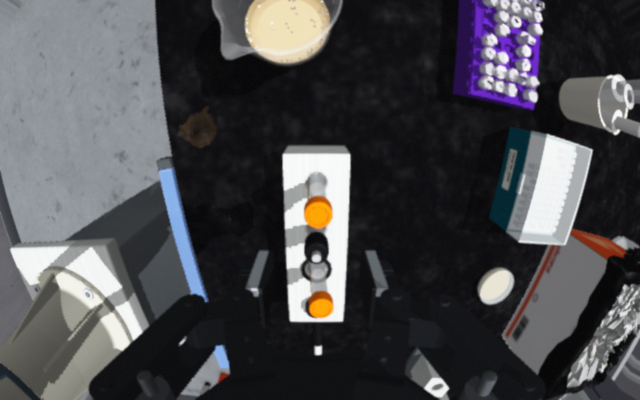

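View pics/scene6c.png

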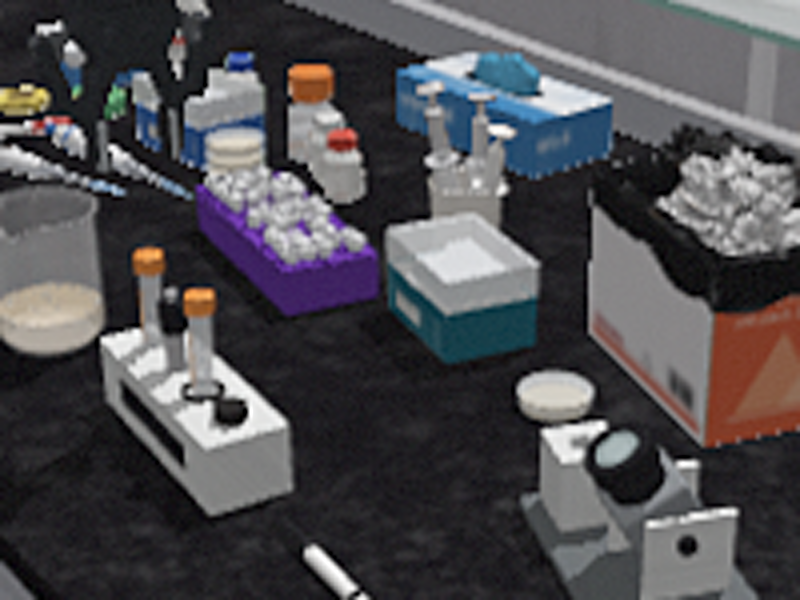

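In scene crop 6 both tubes stand equally far out of the block (93 and 95 px), so the checked tube is home; it leans only slightly. Now descending on tube_next.

```bash
python3 -m inch '[{"gripper":0.045,"tx":0,"ty":-0.001,"tz":0.015,"spin":0},{"gripper":0.045,"tx":0,"ty":0,"tz":0.015,"spin":0},{"gripper":0.045,"tx":0,"ty":0,"tz":0.015,"spin":0},{"gripper":0.045,"tx":0,"ty":0,"tz":0.015,"spin":0},{"gripper":0.045,"tx":0,"ty":0,"tz":0.02,"spin":0},{"gripper":0.045,"tx":0,"ty":0,"tz":0.02,"spin":0},{"gripper":0.045,"tx":0,"ty":0,"tz":0.015,"spin":0},{"gripper":0.045,"tx":0,"ty":0,"tz":0.008,"spin":0}]'
python3 -m inch '[{"gripper":0,"tx":0,"ty":0,"tz":0,"spin":0},{"gripper":0,"tx":0,"ty":0,"tz":0,"spin":0},{"gripper":0,"tx":0,"ty":0,"tz":0,"spin":0},{"gripper":0,"tx":0,"ty":0,"tz":0,"spin":0},{"gripper":0,"tx":0,"ty":0,"tz":0,"spin":0},{"gripper":0,"tx":0,"ty":0,"tz":0,"spin":0},{"gripper":0,"tx":0,"ty":0,"tz":0,"spin":0},{"gripper":0,"tx":0,"ty":0,"tz":0,"spin":0}]' 30
python3 -m inch '[{"gripper":0,"tx":0,"ty":0,"tz":-0.005,"spin":0},{"gripper":0,"tx":0,"ty":0,"tz":-0.01,"spin":0},{"gripper":0,"tx":0,"ty":0,"tz":-0.02,"spin":0},{"gripper":0,"tx":0,"ty":0,"tz":-0.02,"spin":0},{"gripper":0,"tx":0,"ty":0,"tz":-0.02,"spin":0},{"gripper":0,"tx":0,"ty":0,"tz":-0.02,"spin":0},{"gripper":0,"tx":0,"ty":0,"tz":0,"spin":0},{"gripper":0,"tx":0,"ty":0,"tz":0,"spin":0}]'
python3 - <<'E'
from h import *
plan(477,283,94,84.6)
for n in ["wrist","scene"]:
  f=grab_frame(n)
  cv2.imwrite(f"pics/{n}7.png",f["pixels"][:,:,::-1])
cv2.imwrite(f"pics/s7c.png",cv2.resize(f["pixels"][110:260,140:340,::-1],None,fx=4,fy=4,interpolation=cv2.INTER_CUBIC))
E
```

```text
clock: 13.3
eef_pos: [471.8, 229.1, 77.0]
tcp_rot: [-3.14, 0.001, 1.476]
contact_force: [0.2, 0.7, -1.2]
opening: 0.529
clock: 14.1
eef_pos: [472.8, 230.1, 78.0]
tcp_rot: [3.141, -0.0, 1.476]
contact_force: [-0.1, -0.5, 3.0]
opening: 0.199
clock: 14.9
eef_pos: [472.6, 230.1, 173.3]
tcp_rot: [3.141, -0.001, 1.476]
contact_force: [-0.1, -0.4, -0.7]
opening: 0.202
t 14.9 pos [472.6 230.1 173.3] yaw 84.6 op 0.202 F [-0.1 -0.4 -0.7]
tool delta mm [53.1 -0.7 79.3] spin -0.0
```

View pics/wrist7.png

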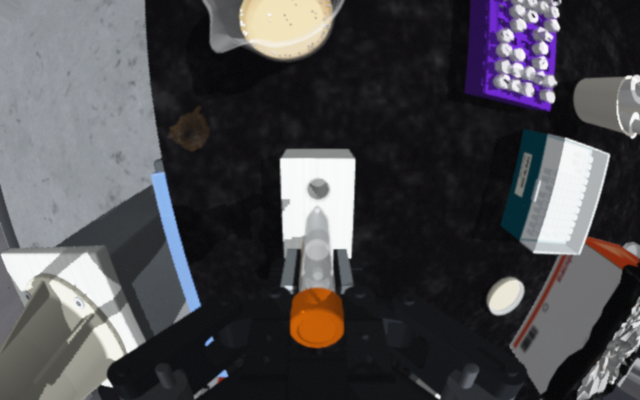

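View pics/s7c.png

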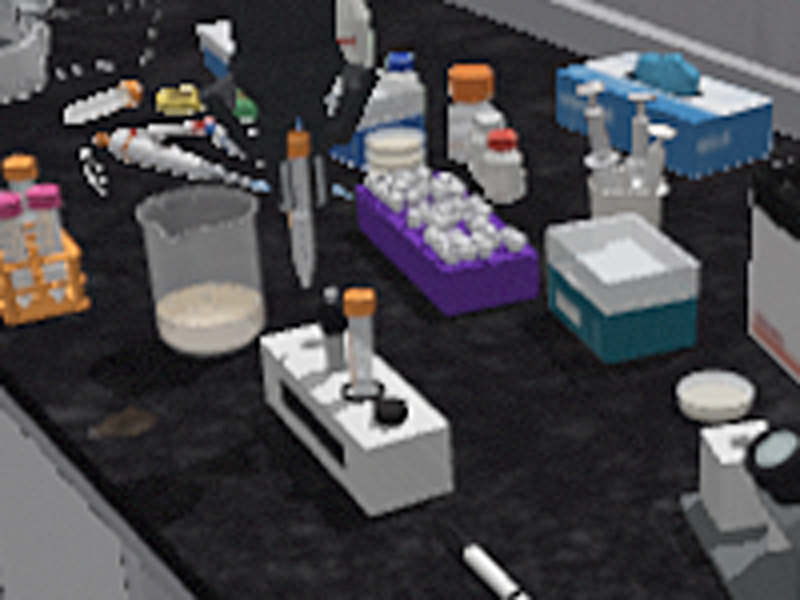

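The tube is lifted clear, with its tip about 104 mm up. The tool can't tilt, so I'll pivot the tube about the jaw axis by pushing it against the block's free left end edge. Geometry check first: beaker distance and tip position.

```bash
python3 - <<'E'
from h import *
f=grab_frame("wrist"); s=grab_frame("scene"); t=grab_frame("top")
print("beaker near",wat(f,(285,62),0).round(1), wat(f,(215,47),90).round(1),"top img",at_z(t,(186,245),0).round(1),at_z(t,(186,235),90).round(1))
print("tip",wat(f,(317.5,208),104).round(1), tri([wray(f,(317.5,208)),ray(s,(140+306/4,110+287/4))]))
C=[wat(f,p,55) for p in [(281,158),(354,158)]]; print("end edge",C, "u",[(c[:2]-np.array([463.2,139.4]))@np.array([.095,.995]) for c in C])
E
```

```text
beaker near [450.8 354.4   0. ] [408.4 362.   90. ] top img [449.6 350.5   0. ] [475.1 327.2  90. ]
tip [471.9 235.6 104. ] (array([472.15571662, 234.98381075, 102.7559304 ]), [np.float64(0.30613668452440573), np.float64(0.30613668452442866)])
end edge [array([443.47344355, 266.0888675 ,  55.        ]), array([505.69005645, 260.22607914,  55.        ])] u [np.float64(124.1814003024422), np.float64(124.25850411140684)]
```

The end edge sits at u = 124.2 mm from the collar, as the model says (124). The tube already leans about 4° the wanted way. The beaker is more than 60 mm from the tube.

```bash
python3 -m inch '[{"gripper":0,"tx":0.018,"ty":-0.0005,"tz":0,"spin":0},{"gripper":0,"tx":0.018,"ty":0,"tz":0,"spin":0},{"gripper":0,"tx":0.017,"ty":0,"tz":0,"spin":0},{"gripper":0,"tx":0,"ty":0,"tz":0.02,"spin":0},{"gripper":0,"tx":0,"ty":0,"tz":0.02,"spin":0},{"gripper":0,"tx":0,"ty":0,"tz":0.02,"spin":0},{"gripper":0,"tx":0,"ty":0,"tz":0.018,"spin":0},{"gripper":0,"tx":0,"ty":0,"tz":0,"spin":0}]' 
python3 -m inch '[{"gripper":0,"tx":-0.006,"ty":0,"tz":0,"spin":0},{"gripper":0,"tx":-0.006,"ty":0,"tz":0,"spin":0},{"gripper":0,"tx":-0.005,"ty":0,"tz":0,"spin":0},{"gripper":0,"tx":-0.005,"ty":0,"tz":0,"spin":0},{"gripper":0,"tx":-0.005,"ty":0,"tz":0,"spin":0},{"gripper":0,"tx":0,"ty":0,"tz":0,"spin":0},{"gripper":0,"tx":0,"ty":0,"tz":0,"spin":0},{"gripper":0,"tx":0,"ty":0,"tz":0,"spin":0}]' 
python3 - <<'E'
from h import *
plan(477,283,94,84.6)
for n in ["wrist","scene"]:
  f=grab_frame(n)
  cv2.imwrite(f"pics/{n}8.png",f["pixels"][:,:,::-1])
cv2.imwrite(f"pics/s8c.png",cv2.resize(f["pixels"][110:260,140:340,::-1],None,fx=4,fy=4,interpolation=cv2.INTER_CUBIC))
E
```

```text
clock: 15.95
eef_pos: [475.6, 283.3, 92.4]
tcp_rot: [-3.138, 0.002, 1.477]
contact_force: [0.6, -0.1, 0.0]
opening: 0.192
clock: 16.75
eef_pos: [474.7, 256.1, 94.9]
tcp_rot: [3.141, -0.0, 1.476]
contact_force: [0.3, 1.5, 0.3]
opening: 0.199
t 16.75 pos [474.7 256.1  94.9] yaw 84.5 op 0.199 F [0.3 1.5 0.3]
tool delta mm [27.  -0.2  0.9] spin -0.1
```

View pics/wrist8.png

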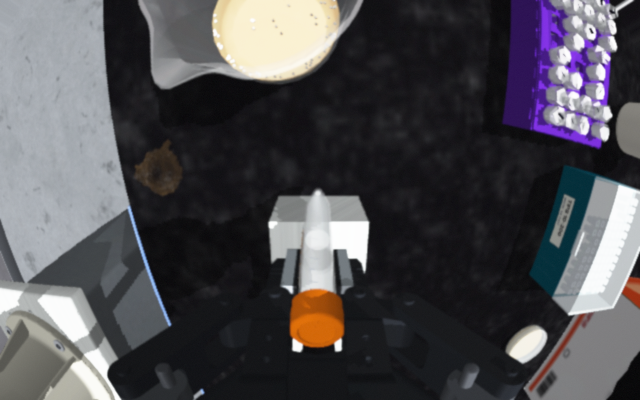

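View pics/s8c.png

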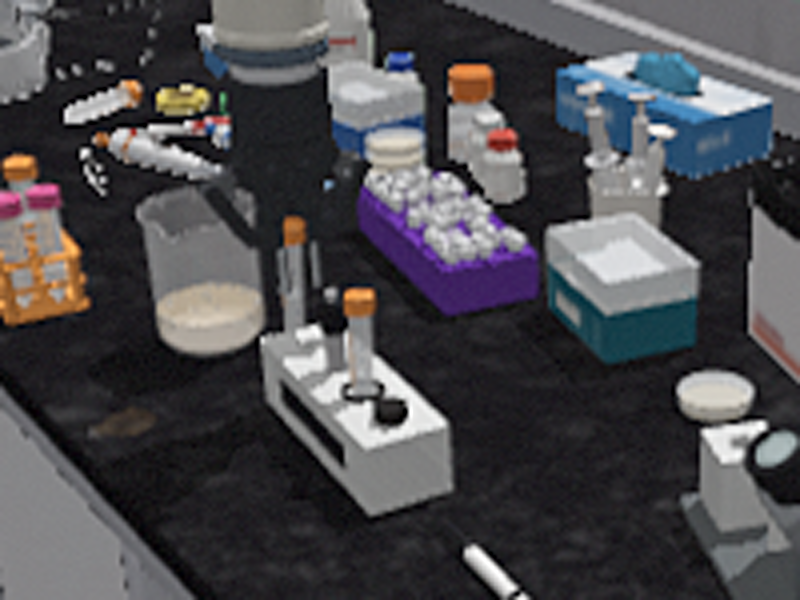

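The pivot is working: the tip moved forward to wrist (318,190) with only 1.5 N. Continuing.

```bash
python3 -m inch '[{"gripper":0,"tx":-0.004,"ty":0,"tz":0,"spin":0},{"gripper":0,"tx":-0.004,"ty":0,"tz":0,"spin":0},{"gripper":0,"tx":-0.004,"ty":0,"tz":0,"spin":0},{"gripper":0,"tx":-0.004,"ty":0,"tz":0,"spin":0},{"gripper":0,"tx":-0.003,"ty":0,"tz":0,"spin":0},{"gripper":0,"tx":0,"ty":0,"tz":0,"spin":0},{"gripper":0,"tx":0,"ty":0,"tz":0,"spin":0},{"gripper":0,"tx":0,"ty":0,"tz":0,"spin":0}]' 
python3 -m inch '[{"gripper":0,"tx":0.01,"ty":0,"tz":0,"spin":0},{"gripper":0,"tx":0.02,"ty":0,"tz":-0.01,"spin":0},{"gripper":0,"tx":0.02,"ty":0,"tz":-0.03,"spin":0},{"gripper":0,"tx":0,"ty":0,"tz":-0.04,"spin":0},{"gripper":0,"tx":0,"ty":0,"tz":-0.04,"spin":0},{"gripper":0,"tx":0,"ty":0,"tz":-0.04,"spin":0},{"gripper":0,"tx":0,"ty":0,"tz":0,"spin":0},{"gripper":0,"tx":0,"ty":0,"tz":0,"spin":0}]' 
python3 - <<'E'
from h import *
plan(508,-143.6,236,-21.9)
for n in ["wrist","scene"]:
  f=grab_frame(n)
  cv2.imwrite(f"pics/{n}9.png",f["pixels"][:,:,::-1])
cv2.imwrite(f"pics/s9c.png",cv2.resize(f["pixels"][80:230,130:330,::-1],None,fx=4,fy=4,interpolation=cv2.INTER_CUBIC))
E
```

```text
clock: 17.65
eef_pos: [472.8, 237.1, 94.9]
tcp_rot: [3.141, -0.0, 1.476]
contact_force: [1.3, 1.4, 0.5]
opening: 0.196
clock: 18.45
eef_pos: [477.7, 287.5, 255.6]
tcp_rot: [3.14, -0.001, 1.476]
contact_force: [0.1, 0.3, -0.9]
opening: 0.198
t 18.45 pos [477.7 287.5 255.6] yaw 84.6 op 0.198 F [ 0.1  0.3 -0.9]
tool delta mm [-426.3   70.9   19.3] spin 106.5
```

View pics/wrist9.png

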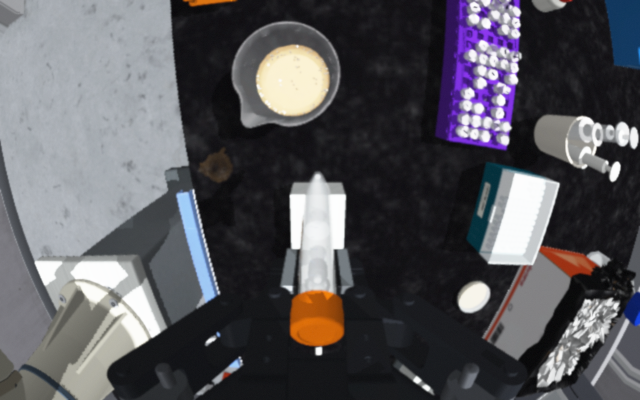

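View pics/s9c.png

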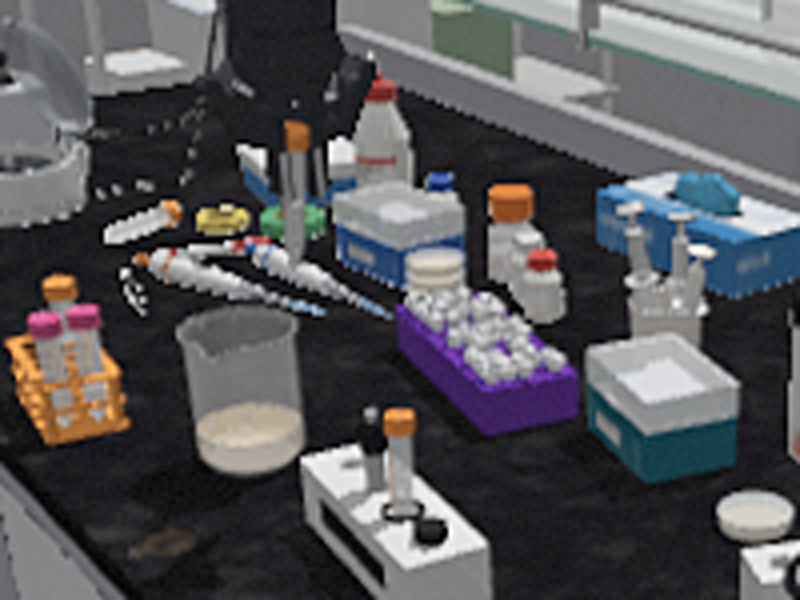

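```bash
cat >> h.py <<'E'
def lens(f,s,px,L=87.):
    Rm=R.from_euler('xyz',s["tcp_rot"]); P=s["eef_pos"]; o,d=wray(f,px); d/=np.linalg.norm(d)
    best=min(((np.linalg.norm(np.cross(P+Rm.apply([L*np.sin(a),0,-19+L*np.cos(a)])-o,d)),np.degrees(a)) for a in np.radians(np.arange(-10,60,.25))))
    return best
E
python3 - <<'E'
from h import *
f=grab_frame("wrist"); st=sense(); s=grab_frame("scene")
a=f["pixels"][150:260,260:380,::-1]; cv2.imwrite("pics/w9c.png",cv2.resize(a,None,fx=5,fy=5,interpolation=cv2.INTER_CUBIC))
for p in [(318,172),(318,174),(318,176)]: print(lens(f,st,p))
Rm=R.from_euler('xyz',st["tcp_rot"])
x,r=tri([wray(f,(318,174)),ray(s,(130+294/4,80+262/4))]); print("tip",x,r,"tool frame",Rm.inv().apply(x-st["eef_pos"]))
E
```

```text
(np.float64(0.12816268950427945), np.float64(23.25))
(np.float64(0.14907655185461585), np.float64(22.25))
(np.float64(0.14279936660322193), np.float64(21.0))
tip [480.1123444  319.44269603 193.80983965] [np.float64(0.6572419583806574), np.float64(0.6572419583807252)] tool frame [33.15055695  0.499457   59.40881805]
```

View pics/w9c.png

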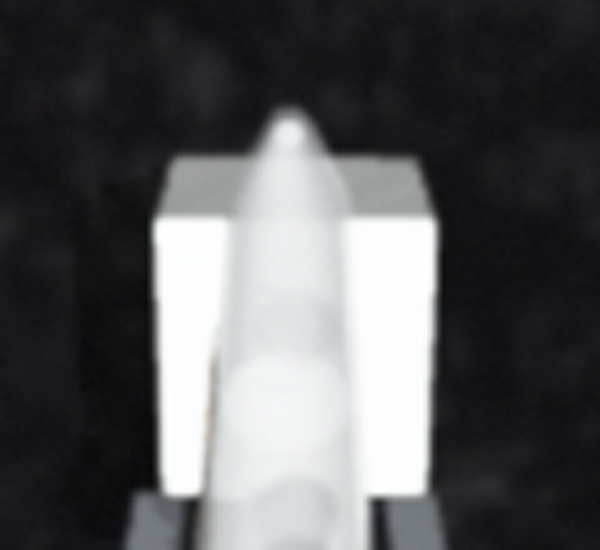

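The tilt reads about 22.5° (wrist solve 22–23°, two-camera tip 22.9°), but 30° is wanted, so there's some spring-back. Repeating the push about 7 mm further.

```bash
python3 -m inch '[{"gripper":0,"tx":-0.02,"ty":0,"tz":0.03,"spin":0},{"gripper":0,"tx":0,"ty":0,"tz":0.035,"spin":0},{"gripper":0,"tx":0,"ty":0,"tz":0.035,"spin":0},{"gripper":0,"tx":0,"ty":0,"tz":0.035,"spin":0},{"gripper":0,"tx":0,"ty":0,"tz":0.0255,"spin":0},{"gripper":0,"tx":0,"ty":0,"tz":0,"spin":0},{"gripper":0,"tx":-0.008,"ty":0,"tz":0,"spin":0},{"gripper":0,"tx":-0.008,"ty":0,"tz":0,"spin":0}]' 
python3 -m inch '[{"gripper":0,"tx":-0.005,"ty":0,"tz":0,"spin":0},{"gripper":0,"tx":-0.005,"ty":0,"tz":0,"spin":0},{"gripper":0,"tx":-0.004,"ty":0,"tz":0,"spin":0},{"gripper":0,"tx":-0.004,"ty":0,"tz":0,"spin":0},{"gripper":0,"tx":-0.004,"ty":0,"tz":0,"spin":0},{"gripper":0,"tx":0,"ty":0,"tz":0,"spin":0},{"gripper":0,"tx":0,"ty":0,"tz":0,"spin":0},{"gripper":0,"tx":0,"ty":0,"tz":0,"spin":0}]' 
python3 - <<'E'
from h import *
plan(508,-143.6,236,-21.9)
f=grab_frame("wrist"); st=sense()
cv2.imwrite("pics/w10.png",f["pixels"][:,:,::-1])
a=f["pixels"][130:260,250:390,::-1]; cv2.imwrite("pics/w10c.png",cv2.resize(a,None,fx=4,fy=4,interpolation=cv2.INTER_CUBIC))
for r in (160,165,170): print(r,lens(f,st,(318,r)))
E
```

```text
clock: 19.45
eef_pos: [474.6, 250.8, 95.3]
tcp_rot: [3.14, -0.001, 1.476]
contact_force: [0.1, -0.5, -0.8]
opening: 0.195
clock: 20.25
eef_pos: [472.0, 229.2, 94.3]
tcp_rot: [3.141, -0.0, 1.476]
contact_force: [0.2, 0.5, 0.7]
opening: 0.193
t 20.25 pos [472.  229.2  94.3] yaw 84.6 op 0.193 F [0.2 0.5 0.7]
tool delta mm [-367.7   71.2 -141.7] spin 106.5
160 (np.float64(0.23033177508849983), np.float64(29.999999999999996))
165 (np.float64(0.23915058438851), np.float64(27.0))
170 (np.float64(0.20242597430995207), np.float64(24.25))
```

View pics/w10c.png

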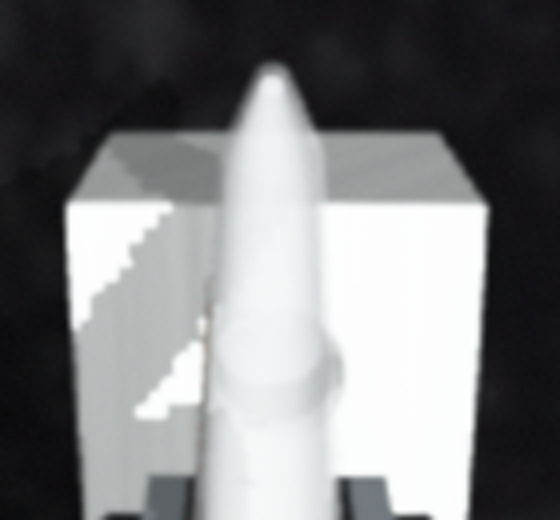

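```bash
python3 -m inch '[{"gripper":0,"tx":0.01,"ty":0,"tz":0,"spin":0},{"gripper":0,"tx":0.02,"ty":0,"tz":-0.01,"spin":0},{"gripper":0,"tx":0.02,"ty":0,"tz":-0.03,"spin":0},{"gripper":0,"tx":0,"ty":0,"tz":-0.04,"spin":0},{"gripper":0,"tx":0,"ty":0,"tz":-0.04,"spin":0},{"gripper":0,"tx":0,"ty":0,"tz":-0.04,"spin":0},{"gripper":0,"tx":0,"ty":0,"tz":0,"spin":0},{"gripper":0,"tx":0,"ty":0,"tz":0,"spin":0}]' 
python3 - <<'E'
from h import *
plan(508,-143.6,236,-21.9)
st=sense(); f=grab_frame("wrist");s=grab_frame("scene")
a=f["pixels"][130:260,250:390,::-1]; cv2.imwrite("pics/w11c.png",cv2.resize(a,None,fx=4,fy=4,interpolation=cv2.INTER_CUBIC))
cv2.imwrite(f"pics/s11c.png",cv2.resize(s["pixels"][80:180,160:260,::-1],None,fx=6,fy=6,interpolation=cv2.INTER_CUBIC))
for r in (146,150,155,160,165,170): print(r,lens(f,st,(318,r)))
E
```

```text
clock: 21.1
eef_pos: [476.9, 279.5, 255.0]
tcp_rot: [3.14, -0.001, 1.476]
contact_force: [0.3, 0.3, -0.7]
opening: 0.196
t 21.1 pos [476.9 279.5 255. ] yaw 84.6 op 0.196 F [ 0.3  0.3 -0.7]
tool delta mm [-418.3   71.    18.7] spin 106.5
146 (np.float64(0.31198013843436007), np.float64(38.25))
150 (np.float64(0.2916371598271287), np.float64(35.75))
155 (np.float64(0.2968335235922842), np.float64(32.75))
160 (np.float64(0.26002938784326546), np.float64(29.999999999999996))
165 (np.float64(0.2802935373281306), np.float64(27.25))
170 (np.float64(0.25000487451676284), np.float64(24.25))
```

View pics/w11c.png

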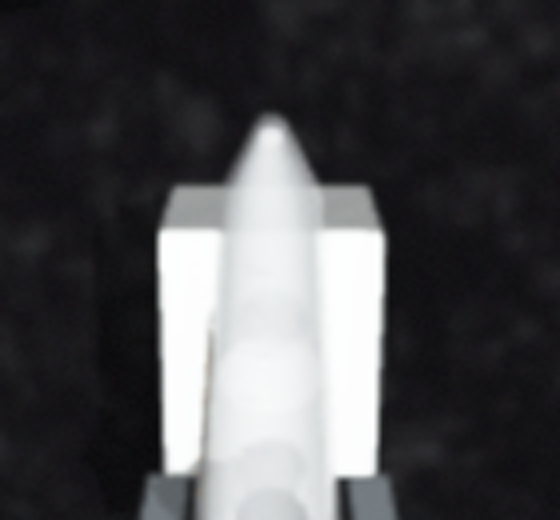

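View pics/s11c.png

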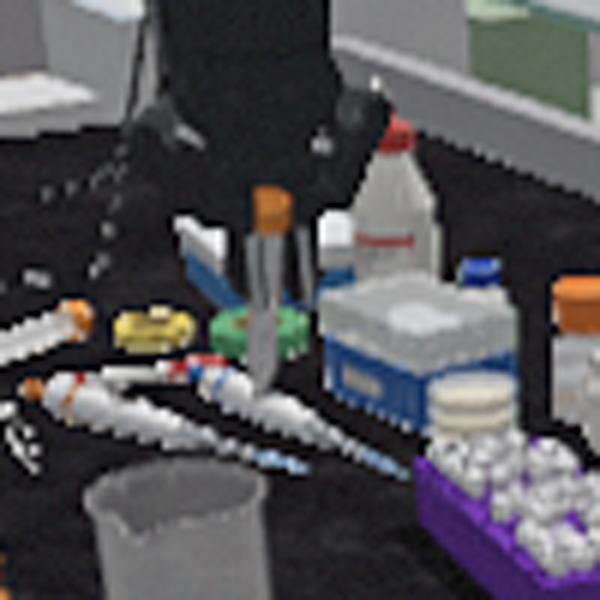

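Tilt is now about 30.3° unloaded (tip at wrist row ≈159.5). I'll spin +106.5° here, then carry it to the camera.

```bash
python3 -m inch '[{"gripper":0,"tx":0,"ty":0,"tz":0,"spin":8.2},{"gripper":0,"tx":0,"ty":0,"tz":0,"spin":8.2},{"gripper":0,"tx":0,"ty":0,"tz":0,"spin":8.2},{"gripper":0,"tx":0,"ty":0,"tz":0,"spin":8.2},{"gripper":0,"tx":0,"ty":0,"tz":0,"spin":8.2},{"gripper":0,"tx":0,"ty":0,"tz":0,"spin":8.2},{"gripper":0,"tx":0,"ty":0,"tz":0,"spin":8.2},{"gripper":0,"tx":0,"ty":0,"tz":0,"spin":8.2}]' 
python3 -m inch '[{"gripper":0,"tx":0,"ty":0,"tz":0,"spin":8.2},{"gripper":0,"tx":0,"ty":0,"tz":0,"spin":8.2},{"gripper":0,"tx":0,"ty":0,"tz":0,"spin":8.2},{"gripper":0,"tx":0,"ty":0,"tz":0,"spin":8.2},{"gripper":0,"tx":0,"ty":0,"tz":0,"spin":8.1},{"gripper":0,"tx":0,"ty":0,"tz":0,"spin":0},{"gripper":0,"tx":0,"ty":0,"tz":0,"spin":0},{"gripper":0,"tx":0,"ty":0,"tz":0,"spin":0}]' 
python3 -c "
from h import *
plan(508.7,-143.8,235.6,-21.9)"
```

```text
clock: 22.0
eef_pos: [475.8, 278.5, 252.3]
tcp_rot: [3.141, 0.003, 0.325]
contact_force: [0.1, -0.9, -0.2]
opening: 0.194
clock: 22.8
eef_pos: [476.4, 278.7, 253.6]
tcp_rot: [3.141, 0.001, -0.38]
contact_force: [0.8, -0.8, 0.1]
opening: 0.195
t 22.8 pos [476.4 278.7 253.6] yaw -21.8 op 0.195 F [ 0.8 -0.8  0.1]
tool delta mm [186.7 380.4  18.2] spin 0.1
```

Moving 186.7 and 380.4 mm in the tool axes over two calls, stopping slightly high.

```bash
python3 -m inch '[{"gripper":0,"tx":0.014,"ty":0.029,"tz":0,"spin":0},{"gripper":0,"tx":0.014,"ty":0.029,"tz":0,"spin":0},{"gripper":0,"tx":0.014,"ty":0.029,"tz":0,"spin":0},{"gripper":0,"tx":0.014,"ty":0.029,"tz":0,"spin":0},{"gripper":0,"tx":0.014,"ty":0.029,"tz":0,"spin":0},{"gripper":0,"tx":0.014,"ty":0.029,"tz":0,"spin":0},{"gripper":0,"tx":0.014,"ty":0.029,"tz":0,"spin":0},{"gripper":0,"tx":0.014,"ty":0.029,"tz":0,"spin":0}]' 
python3 -m inch '[{"gripper":0,"tx":0.014,"ty":0.029,"tz":0,"spin":0},{"gripper":0,"tx":0.014,"ty":0.029,"tz":0,"spin":0},{"gripper":0,"tx":0.014,"ty":0.029,"tz":0,"spin":0},{"gripper":0,"tx":0.014,"ty":0.029,"tz":0,"spin":0},{"gripper":0,"tx":0.014,"ty":0.029,"tz":0,"spin":0},{"gripper":0,"tx":0.002,"ty":0.003,"tz":0,"spin":0},{"gripper":0,"tx":0,"ty":0,"tz":0,"spin":0},{"gripper":0,"tx":0,"ty":0,"tz":0,"spin":0}]' 
python3 - <<'E'
from h import *
plan(508.7,-143.8,235.6,-21.9)
st=sense()
for n in ["wrist","scene","top"]:
  f=grab_frame(n); cv2.imwrite(f"pics/{n}12.png",f["pixels"][:,:,::-1])
  if n=="scene": cv2.imwrite("pics/s12c.png",cv2.resize(f["pixels"][110:270,240:400,::-1],None,fx=3.7,fy=3.7,interpolation=cv2.INTER_CUBIC))
  if n=="top": cv2.imwrite("pics/t12c.png",cv2.resize(f["pixels"][145:245,300:400,::-1],None,fx=6,fy=6,interpolation=cv2.INTER_CUBIC))
E
```

```text
clock: 23.6
eef_pos: [493.7, 20.5, 254.2]
tcp_rot: [-3.142, -0.0, -0.381]
contact_force: [-0.3, -1.0, 0.9]
opening: 0.193
clock: 24.4
eef_pos: [505.1, -141.6, 254.1]
tcp_rot: [-3.141, 0.001, -0.382]
contact_force: [-0.4, -0.6, 0.4]
opening: 0.195
t 24.4 pos [ 505.1 -141.6  254.1] yaw -21.9 op 0.195 F [-0.4 -0.6  0.4]
tool delta mm [ 4.2  0.7 18.5] spin 0.0
```

View pics/wrist12.png

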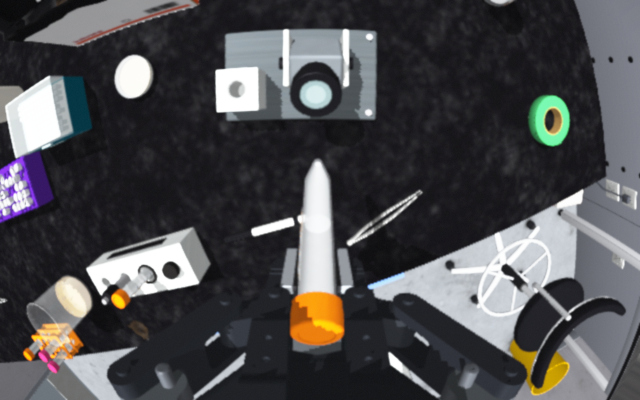

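View pics/s12c.png

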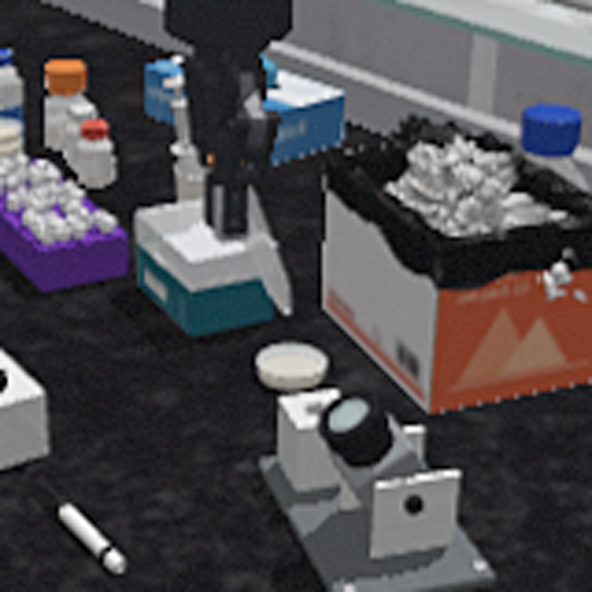

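View pics/t12c.png

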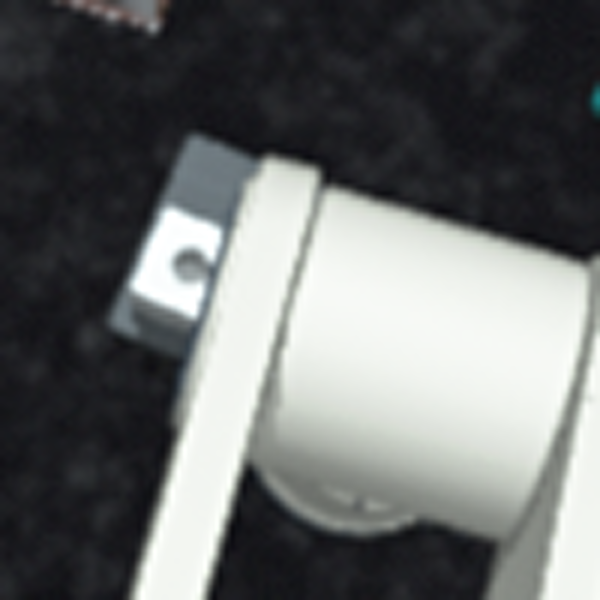

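Wrist: the tip at (317.5,159) points straight at the lens disc at (315.5,95). The scene shows the tilted tube with its tip at crop (288,312). Next I measure the tip and lens with both cameras.

```bash
python3 - <<'E'
from h import *
st=sense(); f=grab_frame("wrist");s=grab_frame("scene")
cv2.imwrite("pics/w12c.png",cv2.resize(f["pixels"][60:190,240:400,::-1],None,fx=5,fy=4.5,interpolation=cv2.INTER_CUBIC))
S=lambda x,y:(240+(x+.5)/3.7-.5,110+(y+.5)/3.7-.5)
Rm=R.from_euler('xyz',st["tcp_rot"])
tip,r=tri([wray(f,(317.5,159.5)),ray(s,S(288,312))]); tt=Rm.inv().apply(tip-st["eef_pos"]); print("tip",tip.round(1),r,"tool",tt.round(1),"angle",np.degrees(np.arctan2(tt[0],tt[2]+19)), np.hypot(tt[0],tt[2]+19), lens(f,st,(317.5,159.5)))
L,r=tri([wray(f,(315.5,95.5)),ray(s,S(351,414))]); print("lens",L.round(1),r, "wrist@110",wat(f,(315.5,95.5),110).round(1))
C=[wat(f,p,65) for p in [(216,68),(258,67),(265,110),(217,112)]]; print("park",np.mean(C,0).round(1))
C=[wat(f,p,10) for p in [(225,31),(375,31),(377,119),(222,122)]]; print("plate",np.mean(C,0).round(1),[c.round(0) for c in C])
E
```

```text
tip [ 543.5 -157.9  194.2] [np.float64(1.0728843044078733), np.float64(1.0728843044079261)] tool [41.7  1.1 60.1] angle 27.810531133945837 89.39324743400488 (np.float64(1.5284387396742285), np.float64(29.999999999999996))
lens [ 586.3 -174.2  110.4] [np.float64(0.9819311829827378), np.float64(0.9819311829828908)] wrist@110 [ 585.6 -173.5  110. ]
park [ 625.9 -100.5   65. ]
plate [ 621.7 -165.3   10. ] [array([ 712., -101.,   10.]), array([ 639., -273.,   10.]), array([ 533., -235.,   10.]), array([604., -52.,  10.])]
```

View pics/w12c.png

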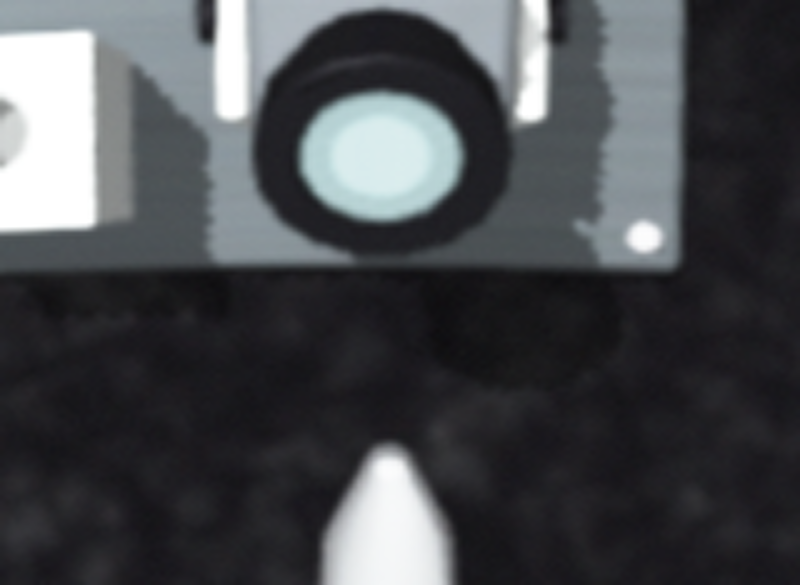

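Lens is at (586.2, −174.5, 110) and the tube angle is 28–30°. The target tip is (549, −159.5, 179), so the remaining shift is about +5 mm in tool x and 15.5 mm down.

```bash
python3 -m inch '[{"gripper":0,"tx":0.003,"ty":0,"tz":0.004,"spin":0},{"gripper":0,"tx":0.002,"ty":0,"tz":0.004,"spin":0},{"gripper":0,"tx":0,"ty":0,"tz":0.004,"spin":0},{"gripper":0,"tx":0,"ty":0,"tz":0.0035,"spin":0},{"gripper":0,"tx":0,"ty":0,"tz":0,"spin":0},{"gripper":0,"tx":0,"ty":0,"tz":0,"spin":0},{"gripper":0,"tx":0,"ty":0,"tz":0,"spin":0},{"gripper":0,"tx":0,"ty":0,"tz":0,"spin":0}]' 
python3 - <<'E'
from h import *
st=sense(); f=grab_frame("wrist");s=grab_frame("scene")
cv2.imwrite("pics/w13.png",f["pixels"][:,:,::-1])
cv2.imwrite("pics/s13c.png",cv2.resize(s["pixels"][150:250,280:380,::-1],None,fx=6,fy=6,interpolation=cv2.INTER_CUBIC))
cv2.imwrite("pics/w13c.png",cv2.resize(f["pixels"][60:190,240:400,::-1],None,fx=4,fy=4,interpolation=cv2.INTER_CUBIC))
cv2.imwrite("pics/s13b.png",cv2.resize(s["pixels"][150:260,180:300,::-1],None,fx=5,fy=5,interpolation=cv2.INTER_CUBIC))
E
```

```text
clock: 25.45
eef_pos: [510.0, -144.3, 239.0]
tcp_rot: [-3.142, -0.0, -0.383]
contact_force: [0.6, 0.6, -0.1]
opening: 0.196
```

View pics/s13c.png

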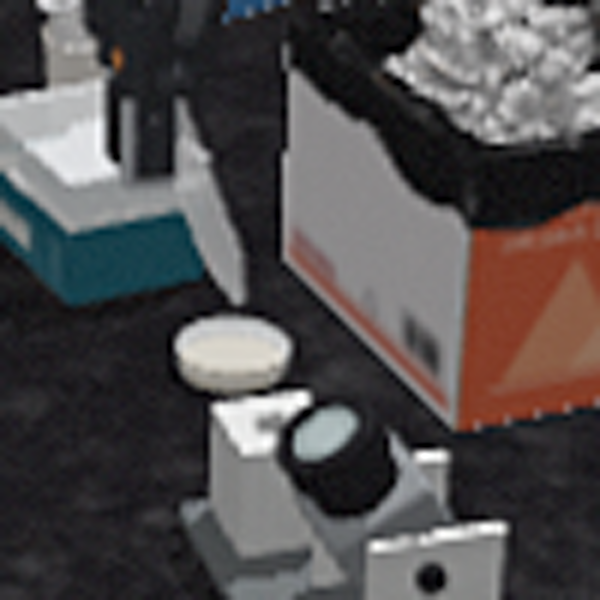

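View pics/w13c.png

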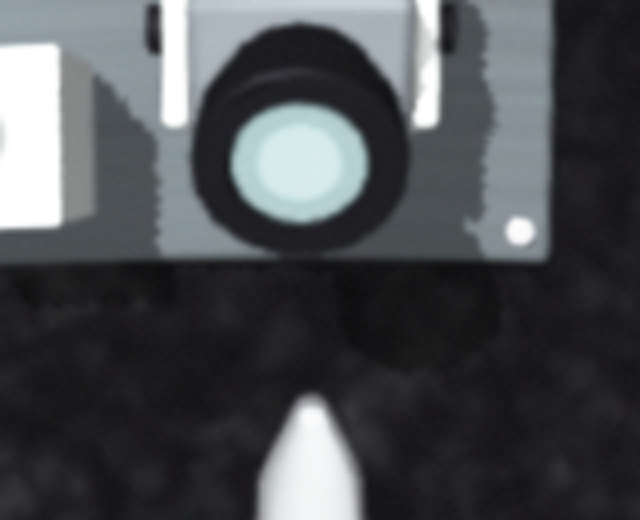

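View pics/s13b.png

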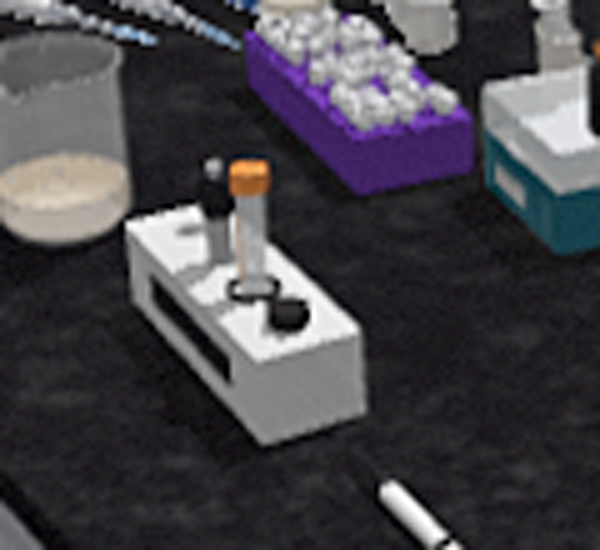

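```bash
python3 - <<'E'
from h import *
st=sense(); f=grab_frame("wrist");s=grab_frame("scene")
S=lambda x,y:(280+(x+.5)/6-.5,150+(y+.5)/6-.5)
Rm=R.from_euler('xyz',st["tcp_rot"])
tp=(240+310/4-.4,60+398/4-.4)
tip,r=tri([wray(f,tp),ray(s,S(238,303))]); tt=Rm.inv().apply(tip-st["eef_pos"])
L=np.array([586.2,-174.5,110]); y=np.radians(-21.9); d=np.array([-np.cos(y)*.5,-np.sin(y)*.5,.866]); lat=np.array([-np.sin(y),np.cos(y),0]); up=np.cross(d,lat)
G=st["eef_pos"]+[0,0,19]; a=G-tip; a/=np.linalg.norm(a)
a1=np.radians(lens(f,st,tp)[1]); tip2=st["eef_pos"]+Rm.apply([87*np.sin(a1),0,-19+87*np.cos(a1)]); b=G-tip2;b/=np.linalg.norm(b)
for n,t,v in (("tri",tip,a),("wrist",tip2,b)): print(n,t.round(1),"along",((t-L)@d).round(1),"lat",((t-L)@lat).round(1),"up",((t-L)@up).round(1),"ang deg",np.degrees(np.arccos(v@d)).round(1), "lean lat", np.degrees(v@lat).round(1))
print(lens(f,st,tp),st["clock"],st["contact_force"],st["opening"])
E
```

```text
tri [ 548.1 -160.4  177.2] along 78.5 lat -1.1 up 1.6 ang deg 3.0 lean lat 0.5
wrist [ 550.7 -160.7  182.8] along 82.1 lat -0.4 up -3.4 ang deg 0.5 lean lat 0.0
(np.float64(1.2673602320974608), np.float64(30.25)) 25.55 [ 0.04815924  0.77778499 -0.75945873] 0.19696683416752309
```

All values are inside tolerance: distance 78–82 mm, off-line under 4 mm, angle 0.5–3°. The tilt hasn't crept since the push. Handing in.

```bash
python3 -c "
from rig import *
print(sign_off())"
```

```text
the job is handed in; nothing more can be done
None
```

The job is handed in at about 25.6 s of the 56 s allowed; `sign_off()` gave no verdict.

**Checked tube:** I moved it from the parking well to the collared well and let it go. In the scene picture it stands as far out of the block as tube_next did. It leans only about 4°, so I take it to be fully home. That is a visual check; I did not measure its tip height.

**Next tube:** I lifted it from the end well. The tool cannot tilt, so I pushed the tube against the block's end edge to pivot it in the grip. The first push gave only about 22°; a second gave 30°. I then held it in front of the lens.

**Last checks:** Both readings are inside the limits, though they disagree by about 4 mm along the line and 2.5° in angle.

| | Two cameras | Wrist only | Limit |
|---|---|---|---|
| Tip from lens face | 78.5 mm | 82.1 mm | 60–100 mm |
| Off the line of sight | about 2 mm | about 3.5 mm | 15 mm |
| Tube angle to the line | 3.0° | 0.5° | 10° |

The tilt read the same before and after the carry. The outside force at the end was about 1 N. In the last scene picture the probe, plug and dish look untouched, and so does the part of the pen in view. The tweezers were outside the last crops, but nothing went near them.

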